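# Finish the interlocked second layer of flow cell cases

## Robot

A 6-joint arm with a two-finger parallel gripper is mounted at the origin on a cart in front of the work surface, level with it; the furniture and walls round the work are solid. World frame = base frame: x ahead of the robot, y to its left, z up, the work surface at z = 0. Lengths are in mm, angles in degrees, forces in N, time in s.
With the tool pointing down it reaches from about 350 to 850 mm from the base axis. Payload 8.1 kg.
Tool frame: the origin (TCP) lies between the finger pads; the fingertips stand ahead of it and the grasp point (between the pads) lies 2 mm behind it (nose_length is the z of the fingertips in the tool frame, in mm); z points along the fingers, y is the direction in which the jaws open and shut (so a half turn about z gives the same grasp; the last joint's range is limited). The gripper opens to 85 mm and grips with 20 to 120 N. Pads are 22 mm wide; open, the fingers measure 114 mm over their backs; the gripper's body (76 mm by 85 mm) begins 54 mm behind the grasp point. The pads swing forward as they close: fully open they stand 13 mm farther back than shut.
Start: joints at [61.284, 7.471, 85.268, -0, 87.261, -4.893], TCP at [242.333, 548.89, 248.292] pointing down, gripper open.
Joint ranges: [-169.43, 169.43], [-51.17, 129.36], [1.28, 143.12], [-76.62, 256.62], [0, 156.53], [-152.29, 152.29]. Speed limits (degrees/s): [136.94, 136.94, 159.86, 180, 180, 180].

## Interface

Orientations are given as [roll, pitch, yaw] about the fixed x, y, z axes, in that order (R = Rz(yaw) Ry(pitch) Rx(roll)).
In Python, from bench import * gives the robot as it stands.
- The arm moves only by the tool jog_arm, never from a script. Its argument "plan" is a list of rows, each a list of 3 entries, a list of its own where there are three numbers: the turn, a rotation vector about the tool's x, y, z in degrees, then the shift along the tool's x, y, z in m, then the gripper's target within -1 to 1 (fully open at 1, half-way at 0, shut at -1). A call has 1 to 12 rows; each row is the pose to reach, as a shift and turn from the pose commanded when the call began, along the tool's axes at that moment; what a row does not reach only later rows make up. A row lasts 1/8 s, in which the tool goes at most 62.5 mm and 10.7 degrees, less where a joint would pass 70% of its speed; a pose out of reach is approached as far as the arm can. A call with a gripper value outside its range is refused whole. The fingers move at their own pace and stop on an object; "force" is the grip in N (left out, the last holds). Time passes only in rows, so rows that repeat a pose let the fingers close. It gives the time, the measured TCP pose, the force and the opening at its end, in the units of the state.
- sense(): the state, without advancing time (a new reading comes with each control period).
- snapshot(name): name is "scene" or "top" or "wrist"; returns (picture, depth): 400x640x3 uint8, blue, green, red; 400x640 float32, mm along the optical axis (not along the pixel's ray), 0 where there is no reading.
- camera_info(name): a dict with "fov_y" (degrees; the focal length in pixels is half the picture's height over the tangent of half this angle, whatever the lens; pixels are square), "cx", "cy" (the principal point, pixels), "origin" and "orientation" of the camera in the world. Camera axes: x right, y down, z forward; pixel columns grow to the right and rows downward; lengths in mm; the calibration is good to about 2 mm. A picture is of the moment at which its call begins: read the wrist's pose just before it. camera_info takes no time and is no camera call; for the wrist camera it gives the pose at the moment of the call.
- hand_in(): hands the job in, once; it reports no verdict.
The state is a dict: "time": time; "joint_pos": joint angles; "qd": joint speeds; "joint_efforts": joint torques, N m; "tool_pos": TCP position; "tcp_rot": TCP orientation; "ft_force": force on the tool from outside, world axes, zero at the start; "wrist_torque": the same for the moment, N m; "finger_gap": finger opening in mm.
Only numpy, scipy, OpenCV 4.12 (cv2) and the standard library are available. Lean on these libraries where they do the work, as an engineer would, in place of code of your own. Each camera call takes 0.05 s, during which the arm holds its last target.

## Task

Flow cell cases are being packed in the tray two layers high, each layer laid like the one under it turned half round, and the second layer has only its first case. Lay one of the two spare cases beside that one and press the two sideways firmly but gently home against the side stop; then lay the last case across their open ends, its own end up to the side stop, and press the whole layer lengthwise home against the end stop in the same way. Leave the layer tight, flat and square, and do not shift the lower layer or the things around.

Things in the scene. Friction and masses are not known exactly. Their poses are not given: they have to be found in the camera images.
- tray: fixed aluminium packing tray, base 190 x 160 x 10 mm; origin under the base, x lengthwise to the end stop, y sideways to the side stop; yaw up to 0.3 rad. Second layer: undersides 28, tops 46 mm over the bench. Inner faces of the stops at x = +71 and y = +55.5 mm; -x and -y sides open, no rim. Layer two is layer one turned half round: two lengthwise side by side at the end stop, one across their near ends
- end_stop: grey bar on two posts at the tray's +x end, 118 mm along y, 6 mm thick, from 30 to 44 mm over the bench, so only the second layer meets it; origin at its middle, 3 mm behind the inner face. Rigid; must not be pressed with more than 40 N, 5 N is plenty
- side_stop: the same bar along the tray's +y side, 140 mm along x; origin at its middle, 3 mm behind the inner face. Rigid; must not be pressed with more than 40 N, 5 N is plenty
- first_case: flat white case 55 x 85 x 18 mm (long side along its y), about 45 g; origin at the centre of its underside. Already on the second layer, long side along the tray's x, in the corner of the stops but a few mm short of both. Home centre x 28.5, y +28 mm in the tray
- new_case_1: flat white case 55 x 85 x 18 mm (long side along its y), about 45 g; origin at the centre of its underside. Spare, flat on the bench right of the tray; the two spares are alike, either goes to either place. Home centres in the tray: lengthwise one x 28.5, y -27 mm; cross one x -41.5, y +13 mm. Fingers need room, so set it down short of its neighbour (it balances up to about 20 mm short), then push it
- new_case_2: flat white case 55 x 85 x 18 mm (long side along its y), about 45 g; origin at the centre of its underside. The other spare, like new_case_1. Behind the spares, right of the tray, stands a black drawer unit 138 mm high, its front at x = 0.515 m, from y = -0.19 m to the right: go round or over it between spares and tray
- low_cross: flat white case 55 x 85 x 18 mm (long side along its y), about 45 g; origin at the centre of its underside. Lower layer, across the tray at the end stop, home centre x 43, y -12.5 mm in the tray
- low_left: flat white case 55 x 85 x 18 mm (long side along its y), about 45 g; origin at the centre of its underside. Lower layer, lengthwise, centre x -27.5, y +28 mm in the tray
- low_right: flat white case 55 x 85 x 18 mm (long side along its y), about 45 g; origin at the centre of its underside. Lower layer, lengthwise, centre x -27.5, y -28 mm in the tray
- amber_bottle: bystander: small amber bottle, diameter 36, height 75 mm, left of the tray; origin at the centre of its foot
- white_bottle: bystander: small white bottle, diameter 44, height 90 mm, left of and beyond the tray; origin at the centre of its foot
- pen: bystander: pen 17 x 135 x 16 mm lying left of the tray; origin at the middle of its underside
- tape: bystander: roll of tape lying flat, diameter 96, height 25 mm, left of the tray; origin at the centre of its underside
Things that resemble listed ones, but are neither listed nor needed, are in the scene too. Leave any purple look-alike of the new_case_1 alone.

How it is judged:
By the outcome, as a careful person would: the job done as asked, in the order asked, and still so for the second after the job is handed in, with the robot touching nothing.
It also fails if it takes over 72 s, if anything falls off the work surface, if the arm or the gripper's body presses on something with over 40 N, if the wrist force passes 120 N, or if a joint passes its speed limit or range.

## Working session

There is one attempt and no reset: what is moved stays moved. The work goes in short steps, Python scripts to look and compute and a tool call to move; the robot and the scene stay as the last step left them, time stands still between calls to the robot, and variables do not carry over. Pictures are saved under pics/ and viewed, and the job is handed in when it is done.

Besides the shell and the picture viewer there is one more tool, called after "Call:" by a JSON object that holds its "method" and its "body", one argument or row to a line. jog_arm: Moves the arm, as the interface text tells. Its arguments: {"type":"object","properties":{"plan":{"type":"array","items":{"type":"array"}},"force":{"type":"number"}},"required":["plan"]}

```bash
ls; mkdir -p pics
python3 - <<'E'
from bench import *
import cv2,numpy as np
print(sense())
for n in ("scene","top"):
    print(n,camera_info(n))
    p,d=snapshot(n); cv2.imwrite(f"pics/{n}0.png",p); np.save(f"pics/{n}0_d.npy",d)
print(camera_info("wrist"))
E
```

```text
pics
{'time': 0.0, 'joint_pos': array([ 6.12831476e+01,  7.51546790e+00,  8.53305707e+01, -8.51388307e-04,
        8.72603596e+01, -4.89165253e+00]), 'qd': array([-0.00274153, -0.01494438, -0.02914972, -0.0459857 , -0.0215515 ,
       -0.06208633]), 'joint_efforts': array([ 4.40968925e-04, -5.69399321e+01, -5.00552416e+01, -1.38982459e-04,
        1.51069608e-02,  9.25361223e-05]), 'tool_pos': array([242.08816434, 548.42351659, 247.22826429]), 'tcp_rot': array([-1.79893917e+02, -8.22552046e-03,  1.56174834e+02]), 'ft_force': array([ 0.41362182, -0.63559431,  0.248327  ]), 'wrist_torque': array([0.01402814, 0.03616356, 0.01998961]), 'finger_gap': 85.3249931379186}
scene {'fov_y': 45.97597416073839, 'cx': 323.55748873838127, 'cy': 205.47699718141556, 'origin': array([-525.71378187, -681.75347925,  602.00754871]), 'orientation': array([-114.38057422,   -0.39189205,  -57.84697234])}
top {'fov_y': 48.75482663238804, 'cx': 316.7146223886287, 'cy': 200.5967387791671, 'origin': array([ 343.846381  ,  -17.07121256, 1345.33702886]), 'orientation': array([-170.68341402,   -0.52316655,  -90.64771718])}
{'fov_y': 64.92739908075201, 'cx': 327.3444667481079, 'cy': 201.06702758002362, 'origin': array([172.539763  , 580.99406685, 373.23342134]), 'orientation': array([1.62747146e+02, 1.31345036e-01, 6.60984986e+01])}
```

View pics/scene0.png

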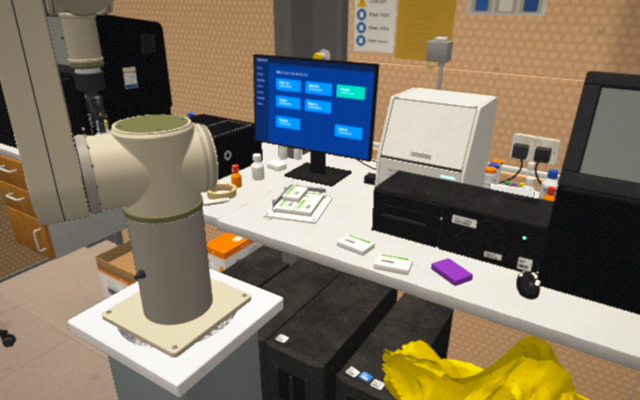

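View pics/top0.png

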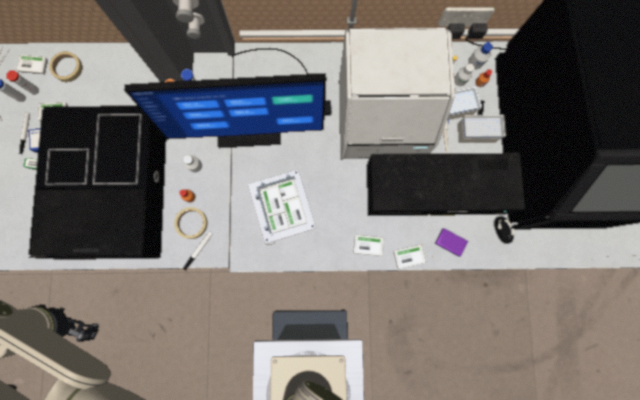

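The tray is at about (282,207) in the top view, with the spares at (368,245) and (410,257), the purple look-alike at (451,242) and the drawer unit behind it. Next I'll zoom in and measure.

```bash
cat > h.py <<'E'
import numpy as np,cv2
from scipy.spatial.transform import Rotation as R
from bench import *
def cam(ci):
    f=200/np.tan(np.radians(ci['fov_y']/2)); Rm=R.from_euler('xyz',ci['orientation'],degrees=True).as_matrix()
    return f,ci['cx'],ci['cy'],Rm,np.array(ci['origin'])
def ray(ci,uv,z):
    f,cx,cy,Rm,o=cam(ci); uv=np.atleast_2d(np.array(uv,float))
    d=np.c_[(uv[:,0]-cx)/f,(uv[:,1]-cy)/f,np.ones(len(uv))]@Rm.T
    return o+d*((z-o[2])/d[:,2])[:,None]
def cloud(ci,dep):
    f,cx,cy,Rm,o=cam(ci); v,u=np.mgrid[0:dep.shape[0],0:dep.shape[1]]
    P=np.stack([(u-cx)/f*dep,(v-cy)/f*dep,dep],-1)
    return P@Rm.T+o
E
python3 - <<'E'
from h import *
ci=camera_info("top");p=cv2.imread("pics/top0.png");d=np.load("pics/top0_d.npy")
C=cloud(ci,d)
print("bench z",np.median(C[230:260,240:340,2]), "tray",C[200:215:4,262:302:4,2].round())
for u,v in((282,207),(368,245),(410,257),(451,242)):print(u,v,C[v,u].round(1))
a=cv2.resize(p[160:260,235:345],None,fx=7,fy=5.9,interpolation=cv2.INTER_CUBIC)[:590]
cv2.imwrite("pics/c1.png",cv2.resize(p[165:250,240:325],(600,600),interpolation=cv2.INTER_CUBIC))
cv2.imwrite("pics/c2.png",cv2.resize(p[225:275,345:475],(780,300),interpolation=cv2.INTER_CUBIC))
E
```

```text
bench z -0.6030804713522002 tray [[ 6. 46. 44. 46. 47. 25. 30. 33. 35. 33.]
 [42. 48. 39. 45. 43. 47. 27. 28. 28. 26.]
 [42. 43. 41. 51. 42. 44. 28. 28. 31. 23.]
 [12. 43. 47. 48. 48. 44. 27. 30. 27. 26.]]
282 207 [538.9  72.3  43.9]
368 245 [ 424.9 -184.1   17.7]
410 257 [ 387.8 -309.1   16.2]
451 242 [ 431.2 -434.5   17.7]
```

View pics/c1.png

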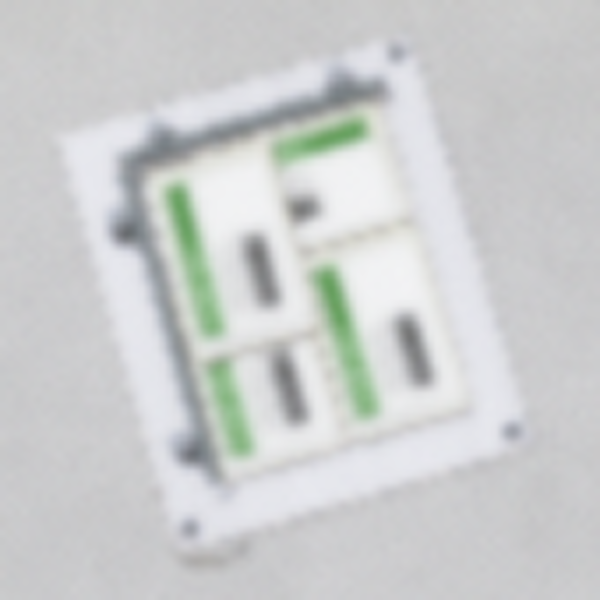

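View pics/c2.png

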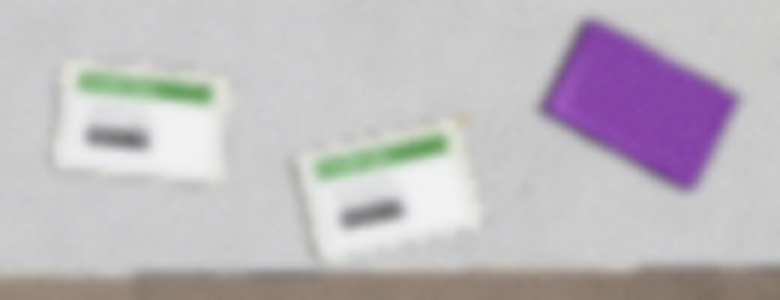

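Run:
```python
from h import *
import bench
print([a for a in dir(bench) if not a.startswith('__')])
try: print(bench.nose_length)
except Exception as e: print(e)
ci=camera_info("top");p=cv2.imread("pics/top0.png");d=np.load("pics/top0_d.npy")
C=cloud(ci,d)
hsv=cv2.cvtColor(p,cv2.COLOR_BGR2HSV)
# bystanders/obstacles near tray: max height in 40mm xy cells
X,Y,Z=C[...,0],C[...,1],C[...,2]
for x0 in range(400,860,40):
    print(x0,[int(np.percentile(Z[(X>=x0)&(X<x0+40)&(Y>=y0)&(Y<y0+40)&(d>0)],95)) if ((X>=x0)&(X<x0+40)&(Y>=y0)&(Y<y0+40)&(d>0)).any() else None for y0 in range(-240,320,40)])
# spares: white within z 10..25
w=((hsv[...,1]<40)&(hsv[...,2]>225)).astype(np.uint8)
m=((Z>9)&(Z<28)&(X<515)&(Y<-100)&(Y>-520)&(X>340)).astype(np.uint8)
m=cv2.morphologyEx(m,cv2.MORPH_OPEN,np.ones((3,3)))
for c in cv2.findContours(m,0,2)[0]:
    if cv2.contourArea(c)<200: continue
    q=c[:,0,:]; P=ray(ci,q,18)[:,:2].astype(np.float32)
    print(cv2.minAreaRect(P), p[int(q[:,1].mean()),int(q[:,0].mean())])
# tray corner bolts (crop coordinates)
for b in ((397,52),(513,431),(190,527),(130,160),(220,490),(385,90)):
    uv=(240+b[0]/7.06,165+b[1]/7.06); print(b, ray(ci,uv,10)[0].round(1))
```

```text
['PlanningError', 'camera_info', 'hand_in', 'nose_length', 'sense', 'snapshot']
17.0
400 [21, 21, 19, 3, 3, 3, 3, 3, 3, 5, 2, 2, 0, 11]
440 [18, 19, 19, 4, 4, 4, 10, 24, 42, 13, 2, 2, 0, 18]
480 [135, 135, 3, 3, 3, 13, 30, 31, 44, 40, 4, 2, 0, 22]
520 [140, 138, 3, 3, 3, 10, 30, 47, 50, 46, 4, 3, 0, 15]
560 [140, 138, 2, 3, 3, 4, 30, 34, 49, 47, 10, 3, 0, 0]
600 [140, 139, 3, 3, 2, 3, 26, 44, 45, 44, 11, 3, 0, 0]
640 [140, 138, 3, 3, 3, 3, 12, 11, 4, 3, 3, 2, 0, 0]
680 [212, 212, 212, 208, 3, 3, 3, 3, 3, 3, 3, 2, 0, 0]
720 [300, 300, 302, 300, 196, 234, 266, 290, 322, 352, 376, 394, 402, 407]
760 [325, 325, 325, 324, 410, 411, 411, 412, 411, 412, 412, 412, 413, 412]
800 [326, 326, 325, 324, 21, None, None, None, None, None, None, None, None, None]
840 [325, 325, 325, 325, 33, None, None, None, None, None, None, None, None, None]
((390.527099609375, -305.6837158203125), (54.43390655517578, 85.70260620117188), 11.649679183959961) [225 224 223]
((425.6822814941406, -184.25965881347656), (84.4203109741211, 54.778385162353516), 83.39781951904297) [214 212 212]
((431.7616271972656, -434.5761413574219), (84.73780822753906, 56.05268096923828), 60.46317672729492) [168  69 136]
(397, 52) [652.   30.7  10. ]
(513, 431) [484.6 -18.5  10. ]
(190, 527) [444.8 120.   10. ]
(130, 160) [604.9 147.2  10. ]
(220, 490) [460.5 107.2  10. ]
(385, 90) [635.  36.  10.]
```

The calibration checks out: the spares measure 54–55 x 85 mm at 18 mm high. The tray is near (548,75) with yaw about 16.3°. I'll write a move helper, then look from the wrist camera.

```bash
cat >> h.py <<'E'
def rel(x,y,z,yaw=None):
    """tool-axis shift (m) and turn (deg rotvec) from measured pose to target pose pointing down"""
    s=sense(); p=s['tool_pos']; Rm=R.from_euler('xyz',s['tcp_rot'],degrees=True)
    e=s['tcp_rot']; 
    if yaw is None: yaw=e[2]
    Rt=R.from_euler('xyz',[180,0,yaw],degrees=True)
    sh=Rm.inv().apply(np.array([x,y,z])-p)/1000
    t=(Rm.inv()*Rt).as_rotvec(degrees=True)
    print('t=%.2f'%s['time'],'pos',p.round(1),'rot',e.round(2),'F',s['ft_force'].round(1),'gap %.1f'%s['finger_gap'])
    print('turn',t.round(1),'shift',sh.round(4),'dist %.0f'%(np.linalg.norm(sh)*1000))
    return t,sh
def st():
    s=sense(); print('t=%.2f'%s['time'],'pos',s['tool_pos'].round(1),'rot',s['tcp_rot'].round(2),'F',s['ft_force'].round(1),'gap %.1f'%s['finger_gap'])
E
python3 -c "
from h import *
rel(566,13,160,106.3)"
```

```text
t=0.10 pos [242.1 548.5 247.3] rot [-1.7990e+02 -1.0000e-02  1.5618e+02] F [-0.7  0.2 -0.3] gap 85.3
turn [-0.1  0.  49.9] shift [-0.5126 -0.3589  0.0879] dist 632
```

Call:
{"method": "jog_arm", "body": {
  "plan": [
    [[0, 0, 4.6], [-0.047, -0.033, 0.008], 1],
    [[0, 0, 9.2], [-0.094, -0.066, 0.016], 1],
    [[0, 0, 13.8], [-0.14, -0.098, 0.024], 1],
    [[0, 0, 18.2], [-0.187, -0.131, 0.032], 1],
    [[0, 0, 22.8], [-0.233, -0.163, 0.04], 1],
    [[0, 0, 27.2], [-0.28, -0.196, 0.048], 1],
    [[0, 0, 32], [-0.326, -0.228, 0.056], 1],
    [[0, 0, 36.4], [-0.373, -0.261, 0.064], 1],
    [[0, 0, 41], [-0.42, -0.294, 0.072], 1],
    [[0, 0, 45.6], [-0.466, -0.326, 0.08], 1],
    [[0, 0, 49.9], [-0.5126, -0.359, 0.088], 1],
    [[0, 0, 49.9], [-0.5126, -0.359, 0.088], 1]
  ]
}}

```text
time: 1.6
tool_pos: [566.7, 9.8, 158.8]
tcp_rot: [-179.9, 0.0, 106.0]
ft_force: [-0.7, -0.6, 0.4]
finger_gap: 85.5
```

Run:
```python
from h import *
st()
ci=camera_info("wrist");p,d=snapshot("wrist");cv2.imwrite("pics/w1.png",p);np.save("pics/w1_d.npy",d);np.save("pics/w1_ci.npy",ci,allow_pickle=True)
print(ci)
st()
```

```text
t=1.60 pos [566.7   9.8 158.8] rot [-1.7988e+02  1.0000e-02  1.0596e+02] F [-0.7 -0.6  0.4] gap 85.5
{'fov_y': 64.92739908075201, 'cx': 327.3444667481079, 'cy': 201.06702758002362, 'origin': array([545.80257186,  84.48815491, 284.63971259]), 'orientation': array([1.62700692e+02, 1.43393196e-01, 1.58855822e+01])}
t=1.65 pos [566.1  11.7 159.1] rot [-1.7989e+02 -4.0000e-02  1.0610e+02] F [ 0.2  0.  -0. ] gap 85.1
```

View pics/w1.png

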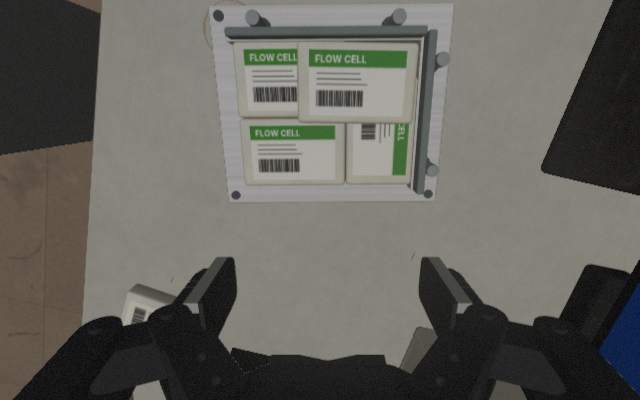

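The wrist view shows the tray at (330,100), with its bolts at (219,14), (236,195) and (428,194). The end stop is on the right and the side stop on top. The arm was still settling, so I'll retake it and measure.

Run:
```python
from h import *
ci=camera_info("wrist");p,d=snapshot("wrist");cv2.imwrite("pics/w2.png",p);np.save("pics/w2_d.npy",d);np.save("pics/w2_ci.npy",ci,allow_pickle=True)
st()
cv2.imwrite("pics/w2c.png",cv2.resize(p[0:215,195:475],(780,599),interpolation=cv2.INTER_CUBIC))
g=cv2.cvtColor(p,cv2.COLOR_BGR2GRAY)
print(ci['origin'])
C=cloud(ci,d)
for u,v in((360,75),(290,150),(440,130),(330,35),(600,80),(150,30),(120,200)):print(u,v,C[v,u].round(1))
```

```text
t=1.70 pos [565.8  13.  159.5] rot [-1.7991e+02 -5.0000e-02  1.0621e+02] F [-0.  -0.2  0.9] gap 85.4
[545.01573413  86.21916441 285.04761144]
360 75 [561.3 110.8  47. ]
290 150 [525.2  42.9  28.3]
440 130 [642.9  91.8  10.1]
330 35 [533.8 129.8  44.9]
600 80 [751.2 164.3  12.8]
150 30 [390.4 101.    0.8]
120 200 [380.  -51.8   1.4]
```

View pics/w2c.png

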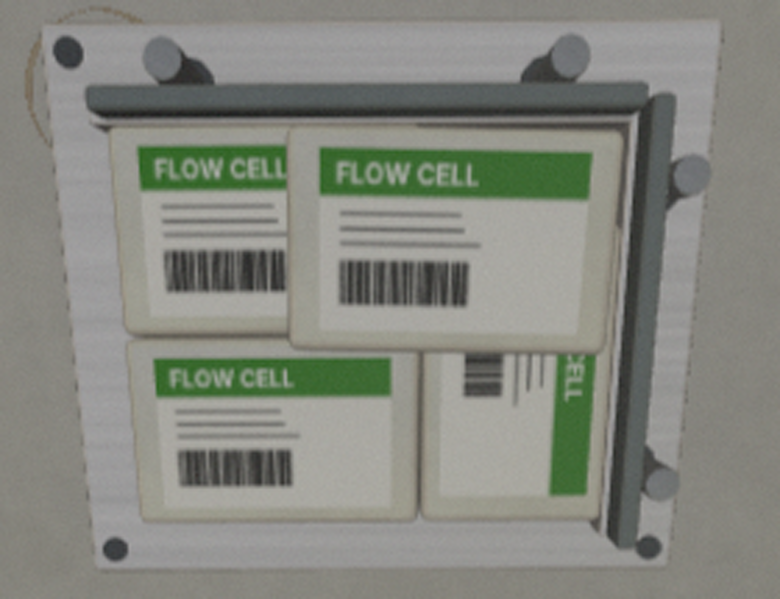

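```bash
cat >> h.py <<'E'
def w(ci,pts,z,off=(195,0),s=2.786):
    return ray(ci,[(off[0]+u/s,off[1]+v/s) for u,v in pts],z)[:,:2]
def ang(a,b): return np.degrees(np.arctan2(*(b-a)[::-1]))
E
python3 - <<'E'
from h import *
ci=np.load("pics/w2_ci.npy",allow_pickle=True).item()
T=w(ci,[(42,27),(720,18),(666,567),(97,569)],10)
print(T.round(1),'c',T.mean(0).round(1),[np.linalg.norm(T[i]-T[(i+1)%4]).round(1) for i in range(4)],[ang(T[0],T[1]),ang(T[3],T[2]),ang(T[3],T[0])-90,ang(T[2],T[1])-90])
B=w(ci,[(68,52),(115,548),(649,547)],10);print('bolts',B.round(1),(B[0]+B[2])/2,ang(B[1],B[2]))
S=w(ci,[(88,110),(640,108)],44);print('side inner',S.round(1),ang(*S))
E=w(ci,[(642,110),(611,540)],44);print('end inner',E.round(1),ang(E[1],E[0])-90)
F=w(ci,[(288,128),(625,131),(602,352),(289,347)],46);print('first',F.round(1),F.mean(0),ang(F[3],F[2]),ang(F[0],F[1]))
L=w(ci,[(126,341),(418,350),(417,520),(141,521)],28);print('lowR',L.round(1),ang(L[3],L[2]),ang(L[3],L[0])-90)
yaw=np.radians(16.2);c=T.mean(0);M=np.array([[np.cos(yaw),np.sin(yaw)],[-np.sin(yaw),np.cos(yaw)]])
for n,q in(('side',S),('end',E),('first',F),('low',L)):print(n,((q-c)@M.T).round(1).tolist())
E
```

```text
[[438.4 127.5]
 [617.8 181.1]
 [662.7  28.8]
 [482.6 -23.8]] c [550.4  78.4] [np.float64(187.2), np.float64(158.8), np.float64(187.6), np.float64(157.6)] [np.float64(16.652944150508034), np.float64(16.27492761738916), np.float64(16.285197101496223), np.float64(16.41528427212357)]
bolts [[446.4 123.4]
 [486.9 -15. ]
 [654.8  33.7]] [550.59974062  78.52154037] 16.171770864717075
side inner [[465.7 107.5]
 [597.4 145.7]] 16.182246915277073
end inner [[598.  145.4]
 [630.   39.1]] 16.74454779561367
first [[514.8 117. ]
 [595.3 139.4]
 [608.6  87.6]
 [528.2  65.9]] [561.69823344 102.47759878] 15.136692566959391 15.534188569885028
lowR [[481.8  53.1]
 [562.6  73.7]
 [577.   25.6]
 [496.6   2.2]] 16.269609928841735 16.226383278021984
side [[-73.2, 51.6], [63.9, 51.5]]
end [[64.5, 51.1], [65.5, -60.0]]
first [[-23.4, 47.0], [60.1, 46.0], [58.5, -7.4], [-24.8, -5.8]]
low [[-72.9, -5.1], [10.5, -7.9], [10.8, -58.1], [-72.9, -58.2]]
```

The layer's own features (stop faces and case tops, all at z = 44–46) agree with each other. The tray base outline sits about 4 mm off from them, so I'll work from the stop faces. Next, hover over spare 1.

```bash
python3 -c "
from h import *
rel(425.7,-184.3,130,83.4)"
```

```text
t=1.70 pos [565.8  13.  159.5] rot [-1.7991e+02 -5.0000e-02  1.0621e+02] F [-0.  -0.2  0.9] gap 85.4
turn [-0.1 -0.  22.8] shift [-0.1503 -0.1896  0.0296] dist 244
```

Call:
{"method": "jog_arm", "body": {
  "plan": [
    [[0, 0, 4.6], [-0.03, -0.038, 0.006], 1],
    [[0, 0, 9.2], [-0.06, -0.076, 0.012], 1],
    [[0, 0, 13.8], [-0.09, -0.114, 0.018], 1],
    [[0, 0, 18.4], [-0.12, -0.152, 0.024], 1],
    [[0, 0, 22.8], [-0.15, -0.19, 0.0296], 1],
    [[0, 0, 22.8], [-0.15, -0.19, 0.0296], 1],
    [[0, 0, 22.8], [-0.15, -0.19, 0.0296], 1]
  ]
}}

```text
time: 2.58
tool_pos: [426.3, -182.8, 131.0]
tcp_rot: [180.0, -0.0, 83.6]
ft_force: [0.1, 0.1, -0.2]
finger_gap: 85.9
```

Run:
```python
from h import *
st()
ci=camera_info("wrist");p,d=snapshot("wrist");cv2.imwrite("pics/w3.png",p);np.save("pics/w3_d.npy",d);np.save("pics/w3_ci.npy",ci,allow_pickle=True)
st()
```

```text
t=2.58 pos [ 426.3 -182.8  131. ] rot [ 1.7995e+02 -2.0000e-02  8.3560e+01] F [ 0.1  0.1 -0.2] gap 85.9
t=2.62 pos [ 426.6 -182.6  131.1] rot [ 1.7995e+02 -1.0000e-02  8.3600e+01] F [ 0.4 -0.   0.4] gap 85.4
```

View pics/w3.png

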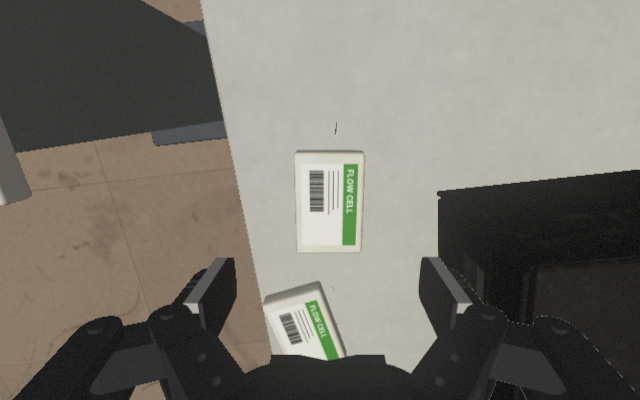

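Spare 1 spans (295..364, 151..252) and lies between the fingers. Spare 2's corner shows at (305,320).

Run:
```python
from h import *
ci=np.load("pics/w3_ci.npy",allow_pickle=True).item();p=cv2.imread("pics/w3.png");d=np.load("pics/w3_d.npy")
C=cloud(ci,d);m=((C[...,2]>11)&(C[...,2]<26)&(d>0)).astype(np.uint8);m[:, :200]=0;m[:,430:]=0
m=cv2.morphologyEx(m,cv2.MORPH_OPEN,np.ones((3,3)))
for c in cv2.findContours(m,0,2)[0]:
    if cv2.contourArea(c)<800: continue
    P=ray(ci,c[:,0,:],18)[:,:2].astype(np.float32); print(cv2.boundingRect(c),cv2.minAreaRect(P),np.median(C[...,2][m>0]))
q=ray(ci,[(295,151),(364,151),(361,252),(297,253)],18);print(q.round(1),q.mean(0))
rel(425,-184,19,83.4)
```

```text
(263, 287, 83, 74) ((391.2630920410156, -299.5899353027344), (55.868507385253906, 80.86314392089844), 11.558123588562012) 18.57966871931015
(294, 152, 71, 102) ((426.9101867675781, -183.04632568359375), (84.76437377929688, 54.39613723754883), 83.25385284423828) 18.57966871931015
[[ 406.2 -137.4   18. ]
 [ 458.2 -143.3   18. ]
 [ 449.  -227.3   18. ]
 [ 395.6 -222.1   18. ]] [ 427.24890966 -182.50427639   18.        ]
t=2.62 pos [ 426.6 -182.6  131.1] rot [ 1.7995e+02 -1.0000e-02  8.3600e+01] F [ 0.4 -0.   0.4] gap 85.4
turn [ 0.1 -0.   0.2] shift [-0.0016 -0.0015  0.1121] dist 112
```

Call:
{"method": "jog_arm", "body": {
  "plan": [
    [[0, 0, 0.2], [-0.001, 0, 0.05], 1],
    [[0, 0, 0.2], [-0.001, 0, 0.09], 1],
    [[0, 0, 0.2], [-0.001, 0, 0.105], 1],
    [[0, 0, 0.2], [-0.001, 0, 0.112], 1],
    [[0, 0, 0.2], [-0.001, 0, 0.112], 1],
    [[0, 0, 0.2], [-0.001, 0, 0.112], -0.2],
    [[0, 0, 0.2], [-0.001, 0, 0.112], -0.2],
    [[0, 0, 0.2], [-0.001, 0, 0.112], -0.2],
    [[0, 0, 0.2], [-0.001, 0, 0.112], -0.2],
    [[0, 0, 0.2], [-0.001, 0, 0.112], -0.2]
  ],
  "force": 25
}}

```text
time: 3.88
tool_pos: [426.7, -185.4, 20.1]
tcp_rot: [179.9, 0.0, 83.3]
ft_force: [-0.5, 1.0, 5.5]
finger_gap: 54.2
```

Run:
```python
from h import *
st()
ci=camera_info("wrist");p,d=snapshot("wrist");cv2.imwrite("pics/w4.png",p);np.save("pics/w4_ci.npy",ci,allow_pickle=True)
```

```text
t=3.88 pos [ 426.7 -185.4   20.1] rot [1.7988e+02 4.0000e-02 8.3260e+01] F [-0.5  1.   5.5] gap 54.2
```

View pics/w4.png

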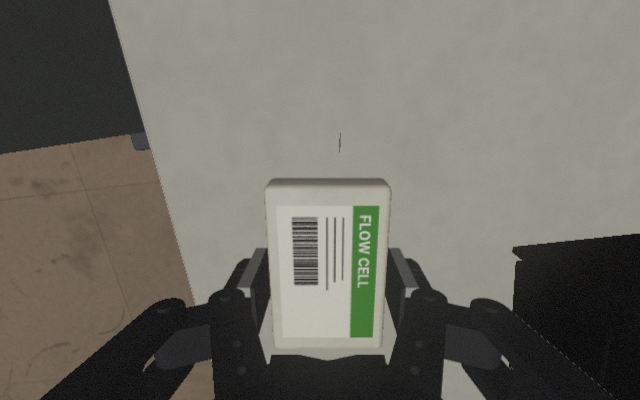

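Gripped, but the 5.5 N upward reading suggests the fingertips touch the bench. I'll re-grip 6 mm higher so they also clear the lower layer later.

Call:
{"method": "jog_arm", "body": {
  "plan": [
    [[0, 0, 0], [0, 0, 0], 0.6],
    [[0, 0, 0], [0.001, 0, -0.003], 0.6],
    [[0, 0, 0], [0.001, 0, -0.006], 0.6],
    [[0, 0, 0], [0.001, 0, -0.006], -0.2],
    [[0, 0, 0], [0.001, 0, -0.006], -0.2],
    [[0, 0, 0], [0.001, 0, -0.006], -0.2],
    [[0, 0, 0], [0.001, 0, -0.006], -0.2]
  ],
  "force": 25
}}

```text
time: 4.8
tool_pos: [426.2, -184.0, 25.4]
tcp_rot: [180.0, 0.0, 83.3]
ft_force: [-2.1, 1.1, 7.4]
finger_gap: 54.0
```

Run:
```python
from h import *
st()
```

```text
t=4.80 pos [ 426.2 -184.    25.4] rot [1.7997e+02 1.0000e-02 8.3280e+01] F [-2.1  1.1  7.4] gap 54.0
```

Run:
```python
from h import *
ci=np.load("pics/w4_ci.npy",allow_pickle=True).item()
q=ray(ci,[(267,183),(389,183),(384,347),(272,347)],18)[:,:2];print(q.round(1),q.mean(0))
a=np.radians(83.3);ex=np.array([np.cos(a),np.sin(a)]);ey=np.array([np.sin(a),-np.cos(a)])
r=q-np.array([426.7,-185.4]);print((r@ex).round(1),(r@ey).round(1))
# depth view check of edges
rel(426.2,-184,150,83.3)
```

```text
[[ 406.4 -137.1]
 [ 457.1 -143.1]
 [ 449.6 -227. ]
 [ 394.1 -220.3]] [ 426.81687747 -181.87066944]
[ 45.6  45.5 -38.6 -38.4] [-25.8  25.3  27.6 -28.3]
t=4.80 pos [ 426.2 -184.    25.4] rot [1.7997e+02 1.0000e-02 8.3280e+01] F [-2.1  1.1  7.4] gap 54.0
turn [ 0.  0. -0.] shift [-0.      0.     -0.1246] dist 125
```

Run:
```python
from h import *
ci=camera_info("top")
f=lambda pts,z: w(ci,pts,z,(240,165),7.06)
F=f([(145,178),(273,145),(318,328),(200,357)],46);print('first',F.round(1),F.mean(0).round(1))
L=f([(300,252),(412,222),(468,410),(343,437)],28);print('lowR',L.round(1),L.mean(0).round(1),[np.linalg.norm(L[i]-L[(i+1)%4]).round(1) for i in range(4)])
B=f([(397,52),(513,431),(190,527)],10);print(B.round(1),((B[0]+B[2])/2).round(1))
T=f([(62,135),(405,42),(527,430),(185,548)],10);print('tray',T.round(1),T.mean(0).round(1))
a=np.radians(16.3);Rt=np.array([[np.cos(a),-np.sin(a)],[np.sin(a),np.cos(a)]])
for n,c in(('top',L.mean(0)),('wristlow',np.array([529.5,38.65]))):print(n,'origin by lowR',(c-Rt@np.array([-27.5,-28])).round(1))
print('wrist origin c-', (np.array([550.4,78.4])+Rt@np.array([-4.7,-4.2])).round(1))
```

```text
first [[590.  136.3]
 [603.7  82.2]
 [525.1  63.1]
 [513.3 112.6]] [558.   98.5]
lowR [[5.605e+02 7.190e+01]
 [5.731e+02 2.390e+01]
 [4.918e+02 5.000e-01]
 [4.809e+02 5.360e+01]] [526.6  37.5] [np.float64(49.6), np.float64(84.6), np.float64(54.2), np.float64(81.8)]
[[652.   30.7]
 [484.6 -18.5]
 [444.8 120. ]] [548.4  75.3]
tray [[616.2 176.9]
 [656.5  27.2]
 [484.9 -24.6]
 [435.8 122. ]] [548.4  75.4]
top origin by lowR [545.1  72.1]
wristlow origin by lowR [548.   73.2]
wrist origin c- [547.1  73. ]
```

```bash
python3 -c "
from h import *
rel(582.5,33.2,110,196.3)"
```

```text
t=4.80 pos [ 426.2 -184.    25.4] rot [1.7997e+02 1.0000e-02 8.3280e+01] F [-2.1  1.1  7.4] gap 54.0
turn [   0.    0. -113.] shift [ 0.234   0.1298 -0.0846] dist 281
```

Call:
{"method": "jog_arm", "body": {
  "plan": [
    [[0, 0, -3], [0, 0, -0.04], -0.2],
    [[0, 0, -13], [0.02, 0.011, -0.075], -0.2],
    [[0, 0, -23], [0.046, 0.026, -0.0846], -0.2],
    [[0, 0, -33], [0.072, 0.04, -0.0846], -0.2],
    [[0, 0, -43], [0.098, 0.054, -0.0846], -0.2],
    [[0, 0, -53], [0.122, 0.068, -0.0846], -0.2],
    [[0, 0, -63], [0.146, 0.081, -0.0846], -0.2],
    [[0, 0, -73], [0.17, 0.094, -0.0846], -0.2],
    [[0, 0, -83], [0.192, 0.107, -0.0846], -0.2],
    [[0, 0, -93], [0.214, 0.119, -0.0846], -0.2],
    [[0, 0, -103], [0.228, 0.126, -0.0846], -0.2],
    [[0, 0, -113], [0.234, 0.13, -0.0846], -0.2]
  ]
}}

```text
time: 6.3
tool_pos: [582.6, 34.3, 108.9]
tcp_rot: [180.0, -0.0, -163.3]
ft_force: [0.1, -0.1, -1.0]
finger_gap: 54.6
```

Call:
{"method": "jog_arm", "body": {
  "plan": [
    [[0, 0, 0], [0, 0, 0], -0.2],
    [[0, 0, 0], [0, 0, 0], -0.2]
  ]
}}

```text
time: 6.55
tool_pos: [582.1, 33.1, 109.0]
tcp_rot: [180.0, -0.0, -164.0]
ft_force: [-0.1, 0.3, -1.1]
finger_gap: 54.1
```

Run:
```python
from h import *
st()
ci=camera_info("wrist");p,d=snapshot("wrist");cv2.imwrite("pics/w5.png",p);np.save("pics/w5_d.npy",d);np.save("pics/w5_ci.npy",ci,allow_pickle=True)
rel(582.5,33.2,110,196.3)
```

```text
t=6.55 pos [582.1  33.1 109. ] rot [ 1.7999e+02 -4.0000e-02 -1.6395e+02] F [-0.1  0.3 -1.1] gap 54.1
t=6.60 pos [582.1  33.  109.1] rot [ 1.8000e+02 -3.0000e-02 -1.6393e+02] F [-0.3  0.2 -0.9] gap 53.9
turn [ 0.  -0.  -0.2] shift [-0.0004  0.0001 -0.0009] dist 1
```

View pics/w5.png

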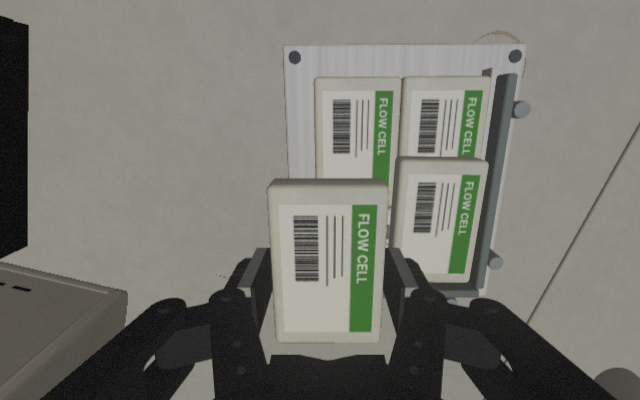

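The held case spans (270..388, 180..342). The first case lies to its right at (398..488, 158..285), with the side stop at about u = 490. Measuring the gap between them.

```bash
cat >> h.py <<'E'
A=np.radians(16.3)
def tray(P,o=(546.5,72.7)):
    r=np.atleast_2d(P)[:,:2]-np.array(o); return np.c_[r[:,0]*np.cos(A)+r[:,1]*np.sin(A),-r[:,0]*np.sin(A)+r[:,1]*np.cos(A)]
def world(x,y,o=(546.5,72.7)): return np.array([o[0]+x*np.cos(A)-y*np.sin(A),o[1]+x*np.sin(A)+y*np.cos(A)])
E
python3 - <<'E'
from h import *
ci=np.load("pics/w5_ci.npy",allow_pickle=True).item()
p=cv2.imread("pics/w5.png");cv2.imwrite("pics/w5c.png",cv2.resize(p[35:310,260:540],(611,600),interpolation=cv2.INTER_CUBIC))
t=lambda pts,z: tray(ray(ci,pts,z)).round(1).tolist()
print('held',t([(270,181),(388,181),(380,341),(273,341)],102))
print('first',t([(399,157),(489,161),(471,285),(392,282)],46))
print('side',t([(497,78),(474,290)],44))
print('lowR',t([(316,79),(400,79)],28))
print('bolts',t([(294,57),(515,56)],10))
print('tcp',tray([582.1,33.1]))
E
```

```text
held [[-20.6, -71.0], [-20.3, -19.8], [64.0, -19.6], [63.7, -74.5]]
first [[-21.6, -3.0], [-18.8, 51.7], [66.8, 51.9], [64.2, -2.5]]
side [[-65.9, 50.3], [72.1, 55.5]]
lowR [[-67.1, -52.9], [-66.8, -1.2]]
bolts [[-81.9, -67.7], [-81.7, 77.1]]
tcp [[ 23.05466672 -48.0000244 ]]
```

View pics/w5c.png

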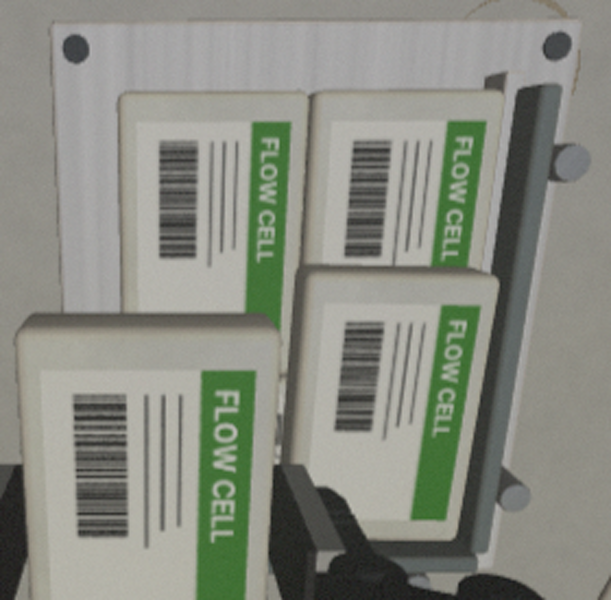

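The gap is 16.7 mm, as planned. Descending.

Call:
{"method": "jog_arm", "body": {
  "plan": [
    [[0, 0, 0], [0, 0, 0.025], -0.2],
    [[0, 0, 0], [0, 0, 0.04], -0.2],
    [[0, 0, 0], [0, 0, 0.049], -0.2],
    [[0, 0, 0], [0, 0, 0.0535], -0.2],
    [[0, 0, 0], [0, 0, 0.055], -0.2],
    [[0, 0, 0], [0, 0, 0.055], -0.2]
  ]
}}

```text
time: 7.35
tool_pos: [582.8, 33.4, 54.8]
tcp_rot: [-180.0, 0.0, -163.7]
ft_force: [0.6, 0.2, -0.4]
finger_gap: 53.6
```

Run:
```python
from h import *
st()
p,d=snapshot("wrist");cv2.imwrite("pics/w6.png",p)
```

```text
t=7.35 pos [582.8  33.4  54.8] rot [-1.7999e+02  4.0000e-02 -1.6373e+02] F [ 0.6  0.2 -0.4] gap 53.6
```

View pics/w6.png

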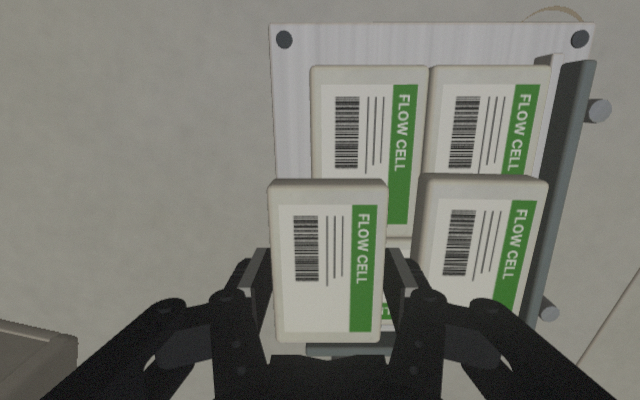

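The finger just fits between the cases (pad at u = 385–412, first case's edge at about 415). Releasing narrowly and lifting.

Call:
{"method": "jog_arm", "body": {
  "plan": [
    [[0, 0, 0], [0, 0, 0.001], -0.2],
    [[0, 0, 0], [0, 0, 0.001], 0.35],
    [[0, 0, 0], [0, 0, 0.001], 0.35],
    [[0, 0, 0], [0, 0, 0.0], 0.35],
    [[0, 0, 0], [0, 0, -0.012], 0.35],
    [[0, 0, 0], [0, 0, -0.045], 0.35],
    [[0, 0, 0], [0, 0, -0.08], 0.35],
    [[0, 0, 0], [0, 0, -0.08], 0.2]
  ]
}}

```text
time: 8.4
tool_pos: [585.3, 33.3, 139.4]
tcp_rot: [-179.9, 0.4, -163.7]
ft_force: [0.9, -1.1, 0.2]
finger_gap: 51.1
```

Run:
```python
from h import *
st()
ci=camera_info("wrist");p,d=snapshot("wrist");cv2.imwrite("pics/w7.png",p);np.save("pics/w7_ci.npy",ci,allow_pickle=True)
C=cloud(ci,d)
st()
np.save("pics/w7_C.npy",C)
```

```text
t=8.40 pos [585.3  33.3 139.4] rot [-179.86    0.43 -163.72] F [ 0.9 -1.1  0.2] gap 51.1
t=8.45 pos [584.   33.3 137.1] rot [-179.92    0.25 -163.72] F [-0.4  0.3  0.1] gap 50.9
```

View pics/w7.png

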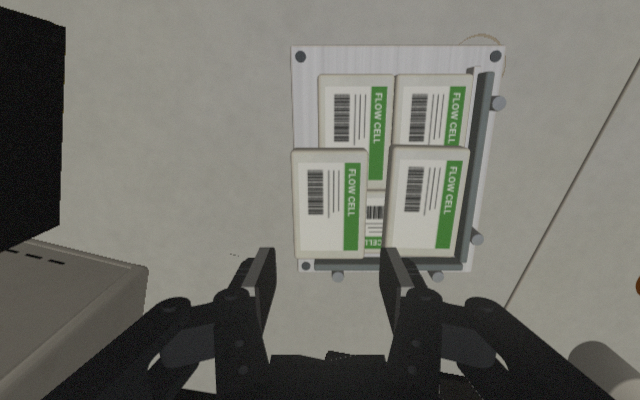

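The case is down, flat, with a gap of about 17 mm. Next is the sideways push: jaws along tray x, fingers about 40 mm apart, using their front faces.

Run:
```python
from h import *
ci=np.load("pics/w7_ci.npy",allow_pickle=True).item()
t=lambda pts,z: tray(ray(ci,pts,z)).round(1).tolist()
print('new',t([(291,151),(367,150),(362,257),(295,258)],46))
print('first',t([(391,147),(469,148),(455,256),(387,255)],46))
w_=world(22,-98);print(w_)
rel(*w_,110,106.3)
```

```text
new [[-17.3, -72.6], [-17.9, -19.8], [64.7, -20.7], [65.6, -72.5]]
first [[-19.9, -3.3], [-19.2, 50.7], [63.9, 51.1], [63.0, -1.4]]
[595.1210539  -15.18625102]
t=8.45 pos [584.   33.3 137.1] rot [-179.92    0.25 -163.72] F [-0.4  0.3  0.1] gap 50.9
turn [ 0.1  0.3 90. ] shift [ 0.0031 -0.0496  0.0272] dist 57
```

Call:
{"method": "jog_arm", "body": {
  "plan": [
    [[0, 0, 10], [0, -0.006, 0.0], -0.06],
    [[0, 0, 20], [0, -0.012, 0.0], -0.06],
    [[0, 0, 30], [0.001, -0.018, 0.0], -0.06],
    [[0, 0, 40], [0.001, -0.024, 0.0], -0.06],
    [[0, 0, 50], [0.001, -0.03, 0.005], -0.06],
    [[0, 0, 60], [0.002, -0.036, 0.01], -0.06],
    [[0, 0, 70], [0.002, -0.042, 0.02], -0.06],
    [[0, 0, 80], [0.003, -0.0496, 0.027], -0.06],
    [[0, 0, 90], [0.003, -0.0496, 0.027], -0.06],
    [[0, 0, 90], [0.003, -0.0496, 0.04], -0.06],
    [[0, 0, 90], [0.003, -0.0496, 0.04], -0.06]
  ]
}}

```text
time: 9.82
tool_pos: [591.8, -14.9, 91.9]
tcp_rot: [-179.8, -0.1, 106.5]
ft_force: [-0.4, -0.3, -0.3]
finger_gap: 39.9
```

Run:
```python
from h import *
st()
ci=camera_info("wrist");p,d=snapshot("wrist");cv2.imwrite("pics/w8.png",p);np.save("pics/w8_ci.npy",ci,allow_pickle=True)
s=sense();print(tray(s['tool_pos']))
t=lambda pts,z: tray(ray(ci,pts,z)).round(1).tolist()
rel(*world(22,-98),47,106.3)
```

```text
t=9.82 pos [591.8 -14.9  91.9] rot [-1.7980e+02 -9.0000e-02  1.0651e+02] F [-0.4 -0.3 -0.3] gap 39.9
[[ 19.40305147 -96.91742695]]
t=9.88 pos [592.3 -14.9  92.8] rot [-1.7986e+02 -6.0000e-02  1.0647e+02] F [ 0.6 -0.8 -0.2] gap 40.2
turn [-0.1 -0.1  0.2] shift [-0.0011  0.0027  0.0458] dist 46
```

View pics/w8.png

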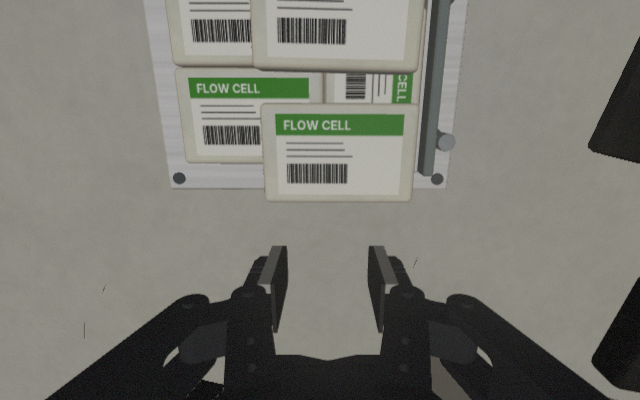

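Call:
{"method": "jog_arm", "body": {
  "plan": [
    [[0, 0, 0], [-0.001, 0.003, 0.03], -0.06],
    [[0, 0, 0], [-0.001, 0.003, 0.044], -0.06],
    [[0, 0, 0], [0.001, 0.003, 0.046], -0.06],
    [[0, 0, 0], [0.005, 0.003, 0.046], -0.06],
    [[0, 0, 0], [0.009, 0.003, 0.046], -0.06],
    [[0, 0, 0], [0.012, 0.003, 0.046], -0.06],
    [[0, 0, 0], [0.015, 0.003, 0.046], -0.06],
    [[0, 0, 0], [0.018, 0.003, 0.046], -0.06],
    [[0, 0, 0], [0.021, 0.003, 0.046], -0.06],
    [[0, 0, 0], [0.024, 0.003, 0.046], -0.06]
  ]
}}

```text
time: 11.12
tool_pos: [589.5, 9.0, 48.3]
tcp_rot: [-180.0, 0.0, 106.3]
ft_force: [-0.6, -0.2, -0.0]
finger_gap: 39.9
```

Run:
```python
from h import *
st();print(tray(sense()['tool_pos']))
p,d=snapshot("wrist");cv2.imwrite("pics/w9.png",p)
```

```text
t=11.12 pos [589.5   9.   48.3] rot [-180.      0.    106.27] F [-0.6 -0.2 -0. ] gap 39.9
[[ 23.4036241  -73.26323462]]
```

View pics/w9.png

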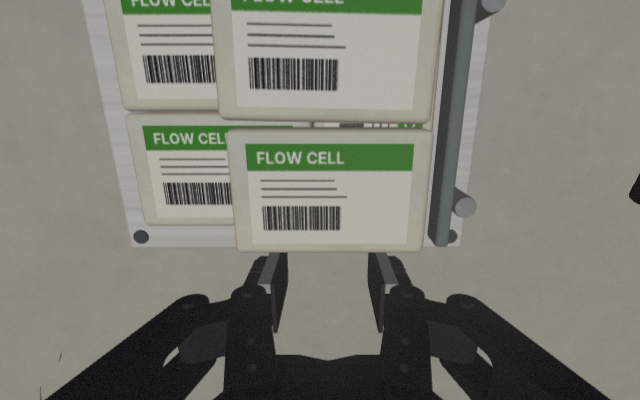

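The fingers are on the case face and about 5 mm of gap remains. I'll carry on gently, watching the force.

Call:
{"method": "jog_arm", "body": {
  "plan": [
    [[0, 0, 0], [0.002, 0, 0], -0.06],
    [[0, 0, 0], [0.004, 0, 0], -0.06],
    [[0, 0, 0], [0.0055, 0, 0], -0.06],
    [[0, 0, 0], [0.0065, 0, 0], -0.06]
  ]
}}

```text
time: 11.68
tool_pos: [587.7, 15.1, 48.3]
tcp_rot: [-180.0, -0.0, 106.3]
ft_force: [0.3, 0.5, -0.5]
finger_gap: 40.2
```

Call:
{"method": "jog_arm", "body": {
  "plan": [
    [[0, 0, 0], [0.001, 0, 0], -0.06],
    [[0, 0, 0], [0.002, 0, 0], -0.06]
  ]
}}

```text
time: 11.92
tool_pos: [587.7, 15.6, 48.5]
tcp_rot: [180.0, 0.1, 106.3]
ft_force: [2.5, -10.2, -0.1]
finger_gap: 40.0
```

Call:
{"method": "jog_arm", "body": {
  "plan": [
    [[0, 0, 0], [0.001, 0, 0], -0.06]
  ]
}}

```text
time: 12.05
tool_pos: [587.7, 15.7, 48.7]
tcp_rot: [180.0, 0.2, 106.3]
ft_force: [2.7, -13.3, 0.4]
finger_gap: 40.4
```

It firmed up at about 13 N with TCP y = -66.3, against the expected home of about -65.5. Backing off to check.

Call:
{"method": "jog_arm", "body": {
  "plan": [
    [[0, 0, 0], [-0.003, 0, 0], -0.06],
    [[0, 0, 0], [-0.012, 0, 0], -0.06],
    [[0, 0, 0], [-0.022, 0, -0.03], -0.06],
    [[0, 0, 0], [-0.022, 0, -0.08], -0.06],
    [[0, 0, 0], [-0.022, 0, -0.08], 0.5],
    [[0, 0, 0], [-0.022, 0, -0.08], 1]
  ]
}}

```text
time: 12.8
tool_pos: [593.1, -3.3, 128.2]
tcp_rot: [180.0, -0.0, 106.3]
ft_force: [-0.1, -0.2, -0.2]
finger_gap: 74.5
```

Run:
```python
from h import *
st()
ci=camera_info("wrist");p,d=snapshot("wrist");cv2.imwrite("pics/w10.png",p);np.save("pics/w10_ci.npy",ci,allow_pickle=True)
st()
```

```text
t=12.80 pos [593.1  -3.3 128.2] rot [ 1.7998e+02 -1.0000e-02  1.0628e+02] F [-0.1 -0.2 -0.2] gap 74.5
t=12.85 pos [592.4  -3.2 127.2] rot [-1.7991e+02 -4.0000e-02  1.0628e+02] F [-0.8 -0.3 -0.8] gap 80.9
```

View pics/w10.png

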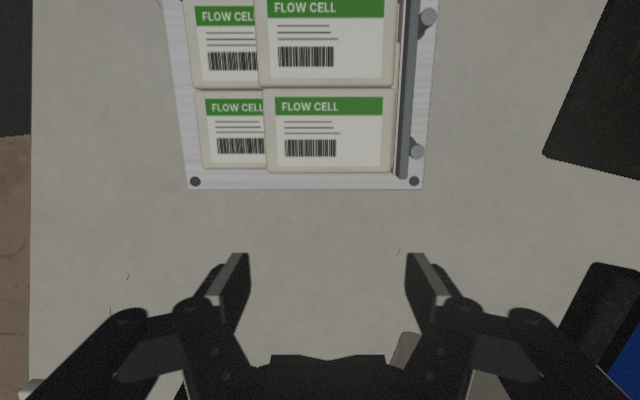

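The two cases are tight together and parallel to the side stop. Now spare 2, going via a waypoint clear of the drawer unit.

Run:
```python
from h import *
rel(430,-130,130,101.65)
rel(391,-305,130,101.65)
```

```text
t=12.85 pos [592.4  -3.2 127.2] rot [-1.7991e+02 -4.0000e-02  1.0628e+02] F [-0.8 -0.3 -0.8] gap 80.9
turn [-0.1 -0.   4.6] shift [-0.0762 -0.1914 -0.0026] dist 206
t=12.85 pos [592.4  -3.2 127.2] rot [-1.7991e+02 -4.0000e-02  1.0628e+02] F [-0.8 -0.3 -0.8] gap 80.9
turn [-0.1 -0.   4.6] shift [-0.2333 -0.2779 -0.0026] dist 363
```

Call:
{"method": "jog_arm", "body": {
  "plan": [
    [[0, 0, 1], [-0.019, -0.048, 0], 1],
    [[0, 0, 2], [-0.038, -0.096, 0], 1],
    [[0, 0, 3], [-0.057, -0.144, 0], 1],
    [[0, 0, 4], [-0.076, -0.191, -0.002], 1],
    [[0, 0, 4.6], [-0.115, -0.213, -0.002], 1],
    [[0, 0, 4.6], [-0.155, -0.235, -0.002], 1],
    [[0, 0, 4.6], [-0.195, -0.257, -0.002], 1],
    [[0, 0, 4.6], [-0.233, -0.278, -0.002], 1],
    [[0, 0, 4.6], [-0.233, -0.278, -0.002], 1],
    [[0, 0, 4.6], [-0.233, -0.278, -0.002], 1]
  ]
}}

```text
time: 14.1
tool_pos: [390.9, -303.7, 128.8]
tcp_rot: [-179.9, -0.2, 101.6]
ft_force: [0.0, 0.3, 0.3]
finger_gap: 85.3
```

Run:
```python
from h import *
ci=camera_info("wrist");p,d=snapshot("wrist");cv2.imwrite("pics/w11.png",p);np.save("pics/w11_ci.npy",ci,allow_pickle=True)
C=cloud(ci,d);m=((C[...,2]>11)&(C[...,2]<26)&(d>0)).astype(np.uint8);m[:, :200]=0;m[:,430:]=0;m[270:]=0
m=cv2.morphologyEx(m,cv2.MORPH_OPEN,np.ones((3,3)))
for c in cv2.findContours(m,0,2)[0]:
    if cv2.contourArea(c)<800: continue
    P=ray(ci,c[:,0,:],18)[:,:2].astype(np.float32); print(cv2.boundingRect(c),cv2.minAreaRect(P),np.median(C[...,2][m>0]))
rel(391,-305,25.4,101.65)
```

```text
(293, 155, 71, 102) ((391.36895751953125, -305.33062744140625), (54.383846282958984, 84.32193756103516), 11.578932762145996) 18.555829597658075
t=14.15 pos [ 391.2 -303.5  129.1] rot [-1.7994e+02 -1.3000e-01  1.0170e+02] F [-0.3 -0.2 -1.6] gap 85.5
turn [-0.1 -0.1  0. ] shift [-0.0017 -0.0004  0.1037] dist 104
```

View pics/w11.png

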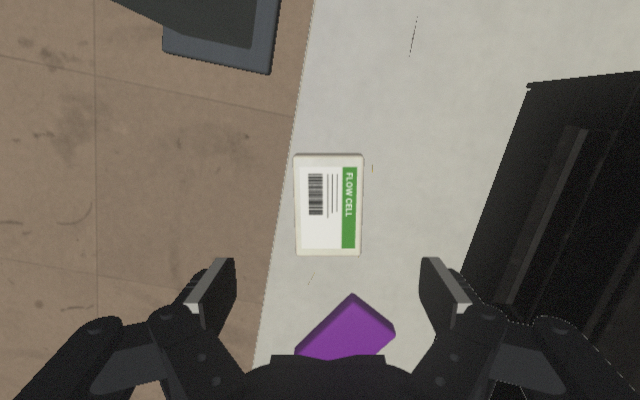

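Spare 2 spans (293..364, 155..257) and is centred at (391,-305). The purple case is out of the way. Grasping.

Call:
{"method": "jog_arm", "body": {
  "plan": [
    [[0, 0, 0], [-0.002, 0, 0.05], 1],
    [[0, 0, 0], [-0.002, 0, 0.085], 1],
    [[0, 0, 0], [-0.002, 0, 0.099], 1],
    [[0, 0, 0], [-0.002, 0, 0.1035], 1],
    [[0, 0, 0], [-0.002, 0, 0.1035], -0.2],
    [[0, 0, 0], [-0.002, 0, 0.1035], -0.2],
    [[0, 0, 0], [-0.002, 0, 0.1035], -0.2],
    [[0, 0, 0], [-0.002, 0, 0.1035], -0.2],
    [[0, 0, 0], [-0.002, 0, 0.1035], -0.2]
  ],
  "force": 25
}}

```text
time: 15.28
tool_pos: [393.0, -307.6, 28.6]
tcp_rot: [179.9, 0.1, 101.7]
ft_force: [-1.3, 2.1, 6.2]
finger_gap: 53.9
```

Run:
```python
from h import *
st()
ci=camera_info("wrist");p,d=snapshot("wrist");cv2.imwrite("pics/w12.png",p)
s=sense();e=ray(ci,[(328,183)],18)[0]
a=np.radians(s['tcp_rot'][2]);print('far end along tool x',(e-s['tool_pos'])[:2]@[np.cos(a),np.sin(a)])
rel(430,-150,120,104)
rel(*world(-61,11),120,106.3)
```

```text
t=15.28 pos [ 393.  -307.6   28.6] rot [1.7991e+02 1.2000e-01 1.0167e+02] F [-1.3  2.1  6.2] gap 53.9
far end along tool x 43.50195154598951
t=15.32 pos [ 392.9 -307.6   28.6] rot [1.7991e+02 1.2000e-01 1.0167e+02] F [-0.7  3.1  4.6] gap 53.9
turn [ 0.1  0.1 -2.3] shift [ 0.1466  0.0683 -0.0916] dist 186
t=15.32 pos [ 392.9 -307.6   28.6] rot [1.7991e+02 1.2000e-01 1.0167e+02] F [-0.7  3.1  4.6] gap 53.9
turn [ 0.1  0.1 -4.6] shift [ 0.3472  0.1658 -0.0918] dist 396
```

View pics/w12.png

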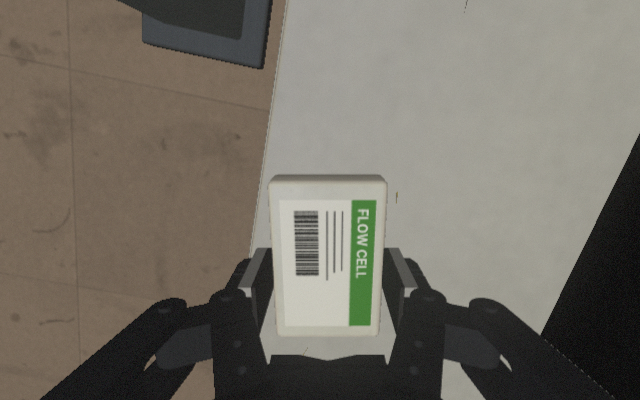

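Run:
```python
from h import *
ci=np.load("pics/w10_ci.npy",allow_pickle=True).item();p=cv2.imread("pics/w10.png")
cv2.imwrite("pics/w10c.png",cv2.resize(p[0:195,165:445],(780,543),interpolation=cv2.INTER_CUBIC))
```

```text
(no output)
```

View pics/w10c.png

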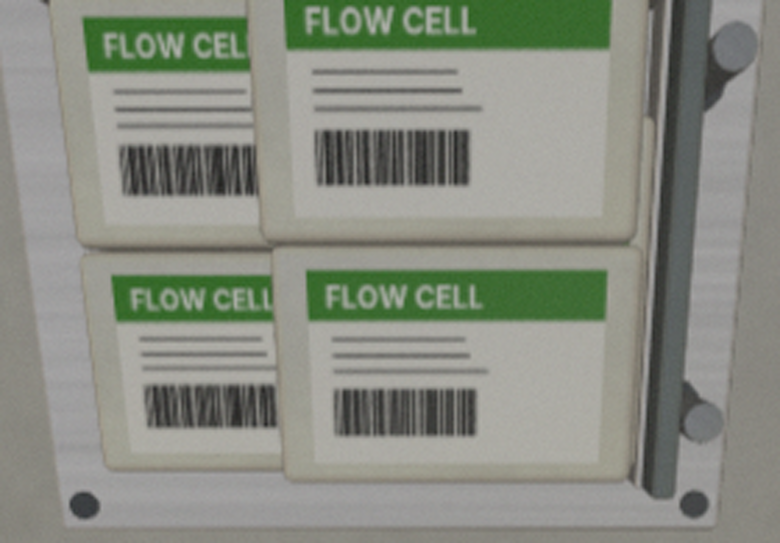

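Run:
```python
from h import *
ci=np.load("pics/w10_ci.npy",allow_pickle=True).item()
t=lambda pts,z: tray(w(ci,pts,z,(165,0))).round(1).tolist()
print('first',t([(248,20),(262,238),(636,240)],46))
print('new',t([(273,249),(286,480),(632,480),(640,249)],46))
print('low',t([(77,235),(82,255),(106,470)],28))
print('end inner top',t([(675,100),(652,490)],44))
```

```text
first [[-19.0, 44.9], [-18.9, 2.2], [64.6, 1.6]]
new [[-16.6, -0.2], [-16.8, -52.9], [66.9, -53.0], [65.6, -0.3]]
low [[-67.4, 3.9], [-66.8, -0.7], [-67.3, -53.9]]
end inner top [[71.7, 30.1], [72.4, -55.9]]
```

Run:
```python
from h import *
print(world(-62.5,8))
rel(430,-150,115,104)
rel(*world(-62.5,8),115,106.3)
```

```text
[484.26683558  62.83677303]
t=15.32 pos [ 392.9 -307.6   28.6] rot [1.7991e+02 1.2000e-01 1.0167e+02] F [-0.7  3.1  4.6] gap 53.9
turn [ 0.1  0.1 -2.3] shift [ 0.1466  0.0683 -0.0866] dist 183
t=15.32 pos [ 392.9 -307.6   28.6] rot [1.7991e+02 1.2000e-01 1.0167e+02] F [-0.7  3.1  4.6] gap 53.9
turn [ 0.1  0.1 -4.6] shift [ 0.3441  0.1645 -0.0868] dist 391
```

Call:
{"method": "jog_arm", "body": {
  "plan": [
    [[0, 0, 0], [0, 0, -0.04], -0.2],
    [[0, 0, 0], [0.02, 0.009, -0.075], -0.2],
    [[0, 0, -0.6], [0.065, 0.03, -0.086], -0.2],
    [[0, 0, -1.2], [0.112, 0.052, -0.086], -0.2],
    [[0, 0, -2], [0.16, 0.075, -0.086], -0.2],
    [[0, 0, -3], [0.21, 0.099, -0.086], -0.2],
    [[0, 0, -3.8], [0.26, 0.124, -0.086], -0.2],
    [[0, 0, -4.6], [0.305, 0.146, -0.086], -0.2],
    [[0, 0, -4.6], [0.335, 0.16, -0.086], -0.2],
    [[0, 0, -4.6], [0.344, 0.1645, -0.086], -0.2],
    [[0, 0, -4.6], [0.344, 0.1645, -0.086], -0.2],
    [[0, 0, -4.6], [0.344, 0.1645, -0.086], -0.2]
  ]
}}

```text
time: 16.82
tool_pos: [483.4, 62.4, 113.0]
tcp_rot: [180.0, 0.0, 106.2]
ft_force: [-0.9, 1.0, 0.5]
finger_gap: 53.8
```

Run:
```python
from h import *
st();s=sense();print(tray(s['tool_pos']))
ci=camera_info("wrist");p,d=snapshot("wrist");cv2.imwrite("pics/w13.png",p);np.save("pics/w13_ci.npy",ci,allow_pickle=True)
cv2.imwrite("pics/w13c.png",cv2.resize(p[0:350,250:560],(531,600),interpolation=cv2.INTER_CUBIC))
st()
C=cloud(ci,d);print('held top z',np.median(C[230:300,300:350,2]))
```

```text
t=16.82 pos [483.4  62.4 113. ] rot [1.8000e+02 2.0000e-02 1.0622e+02] F [-0.9  1.   0.5] gap 53.8
[[-63.47224239   7.78730582]]
t=16.88 pos [483.3  62.3 112.9] rot [-1.800e+02  2.000e-02  1.062e+02] F [ 0.   0.4 -0.8] gap 53.5
held top z 102.93884475455097
```

View pics/w13.png

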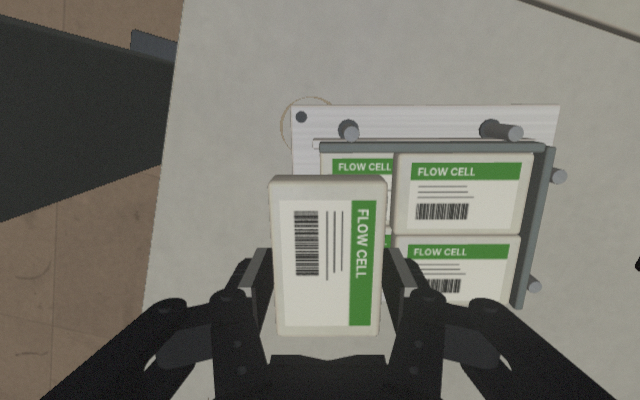

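View pics/w13c.png

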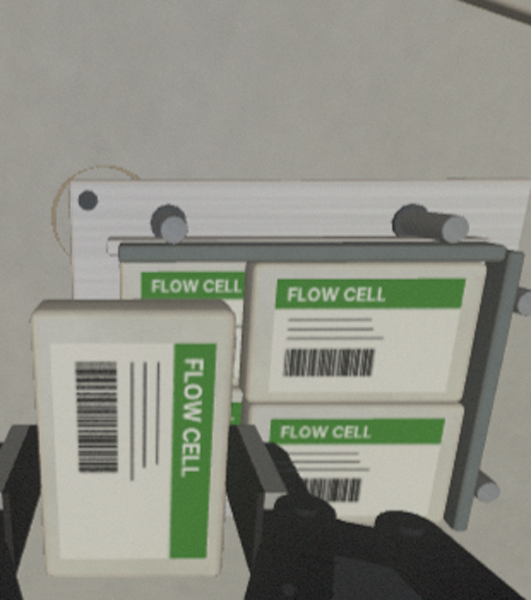

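Run:
```python
from h import *
ci=np.load("pics/w13_ci.npy",allow_pickle=True).item()
t=lambda pts,z: tray(ray(ci,pts,z)).round(1).tolist()
print('held',t([(271,181),(387,181),(380,334),(277,334)],103))
print('first',t([(396,154),(392,232),(534,153),(521,232)],46))
print('new',t([(392,237),(521,237)],46))
print('side',t([(320,151),(545,150)],44))
print('low left corner',t([(320,155)],28))
```

```text
held [[-88.4, 52.5], [-36.9, 52.3], [-36.1, -29.6], [-89.8, -29.4]]
first [[-21.2, 55.5], [-20.7, 3.7], [63.3, 55.8], [64.8, 3.5]]
new [[-20.5, 0.1], [65.4, -0.1]]
side [[-67.9, 57.1], [71.0, 57.4]]
low left corner [[-68.3, 52.1]]
```

The gap to the first case is 15.5 mm, the case's end is about 4.8 mm short of the side stop, and the centre is 5.4 mm inside the support edge. A small nudge, then lower.

Call:
{"method": "jog_arm", "body": {
  "plan": [
    [[0, 0, -0.1], [0.002, -0.0006, 0.025], -0.2],
    [[0, 0, -0.1], [0.002, -0.0006, 0.042], -0.2],
    [[0, 0, -0.1], [0.002, -0.0006, 0.051], -0.2],
    [[0, 0, -0.1], [0.002, -0.0006, 0.055], -0.2],
    [[0, 0, -0.1], [0.002, -0.0006, 0.0565], -0.2],
    [[0, 0, -0.1], [0.002, -0.0006, 0.0565], -0.2]
  ]
}}

```text
time: 17.62
tool_pos: [482.8, 65.2, 56.9]
tcp_rot: [179.9, 0.0, 106.4]
ft_force: [-0.1, -0.3, -1.0]
finger_gap: 53.6
```

Run:
```python
from h import *
st();s=sense();print(tray(s['tool_pos']))
p,d=snapshot("wrist");cv2.imwrite("pics/w14.png",p)
```

```text
t=17.62 pos [482.8  65.2  56.9] rot [1.7994e+02 2.0000e-02 1.0638e+02] F [-0.1 -0.3 -1. ] gap 53.6
[[-63.24080317  10.65580619]]
```

View pics/w14.png

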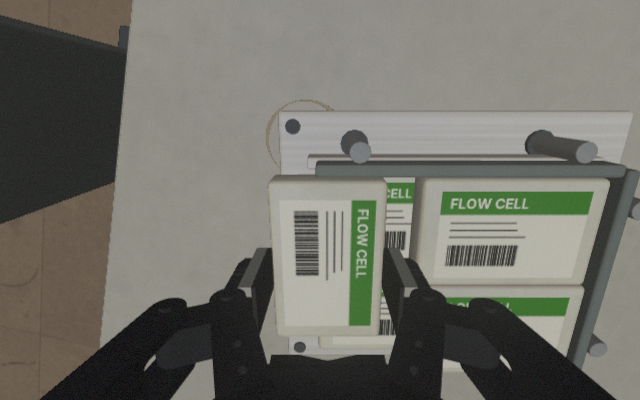

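The finger fits (412 against the case edge at about 417). Releasing and lifting.

Call:
{"method": "jog_arm", "body": {
  "plan": [
    [[0, 0, 0], [0, 0, 0.001], -0.2],
    [[0, 0, 0], [0, 0, 0.001], 0.34],
    [[0, 0, 0], [0, 0, 0.001], 0.34],
    [[0, 0, 0], [0, 0, 0.0], 0.34],
    [[0, 0, 0], [0, 0, -0.012], 0.34],
    [[0, 0, 0], [0, 0, -0.045], 0.34],
    [[0, 0, 0], [0, 0, -0.08], 0.34],
    [[0, 0, 0], [0, 0, -0.08], 0.2],
    [[0, 0, 0], [0, 0, -0.08], -0.06]
  ]
}}

```text
time: 18.8
tool_pos: [482.2, 65.2, 136.4]
tcp_rot: [180.0, 0.0, 106.4]
ft_force: [-0.1, -0.0, -0.2]
finger_gap: 40.3
```

Run:
```python
from h import *
st();s=sense();print(tray(s['tool_pos']))
ci=camera_info("wrist");p,d=snapshot("wrist");cv2.imwrite("pics/w15.png",p);np.save("pics/w15_ci.npy",ci,allow_pickle=True)
st()
C=cloud(ci,d)
for u,v in((290,200),(350,200),(290,260),(350,260)):print(u,v,C[v-3:v+4,u-3:u+4].reshape(-1,3).mean(0).round(1))
```

```text
t=18.80 pos [482.2  65.2 136.4] rot [1.7998e+02 1.0000e-02 1.0638e+02] F [-0.1 -0.  -0.2] gap 40.3
[[-63.79476972  10.82176984]]
t=18.85 pos [481.7  65.2 135.6] rot [-1.7994e+02 -1.0000e-02  1.0638e+02] F [ 0.1  0.2 -0.4] gap 40.1
290 200 [452.4  59.5  19.6]
350 200 [494.7  80.5  46.6]
290 260 [465.8  10.7  25.9]
350 260 [509.2  34.6  46.2]
```

View pics/w15.png

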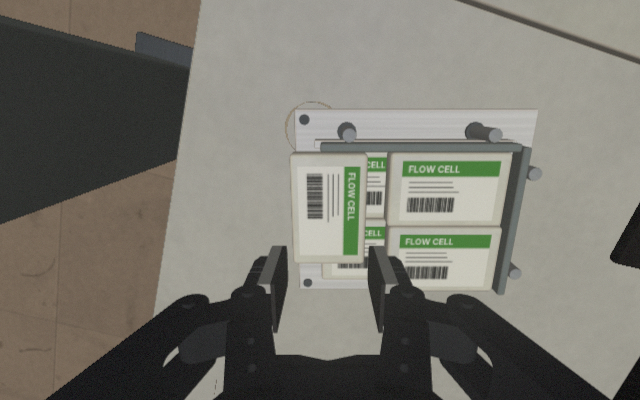

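Run:
```python
from h import *
ci=camera_info("wrist");p,d=snapshot("wrist")
C=cloud(ci,d)
for n,(u0,u1,v0,v1) in dict(cross=(300,358,162,250),first=(395,498,160,220),new=(395,490,232,285)).items():
    P=C[v0:v1,u0:u1].reshape(-1,3);P=P[(P[:,2]>0)&(P[:,2]<80)];c,*_=np.linalg.lstsq(np.c_[P[:,:2]-P[:,:2].mean(0),np.ones(len(P))],P[:,2],rcond=None);print(n,'slope deg',np.degrees(c[:2]).round(2),'z',c[2].round(1))
t=lambda pts,z: tray(ray(ci,pts,z)).round(1).tolist()
print('cross',t([(291,154),(368,155),(364,262),(295,262)],46))
print('first',t([(390,154),(386,223)],46),'new',t([(386,229),(388,288)],46))
print('side',t([(322,151),(510,150)],44))
print(tray(sense()['tool_pos']))
rel(*world(-62,-55),100,106.3)
```

```text
cross slope deg [ 0.06 -0.1 ] z 46.7
first slope deg [ 0.04 -0.09] z 46.6
new slope deg [ 0.02 -0.11] z 46.7
cross [[-89.4, 55.2], [-36.5, 54.6], [-36.4, -27.3], [-89.2, -27.3]]
first [[-21.5, 55.3], [-21.4, 4.6]] new [[-21.1, -0.1], [-16.8, -50.0]]
side [[-68.1, 57.0], [61.4, 57.7]]
[[-64.59115781  11.00732207]]
t=18.90 pos [481.4  65.1 135.2] rot [-1.7989e+02 -3.0000e-02  1.0637e+02] F [ 0.2 -0.3 -0.2] gap 40.4
turn [-0.1 -0.   0.1] shift [-0.066   0.0026  0.0352] dist 75
```

The cross case is flat (slopes under 0.15°) and its end is 1–2 mm short of the side stop. I'll nudge that end home with nearly closed fingers.

Call:
{"method": "jog_arm", "body": {
  "plan": [
    [[0, 0, 0], [-0.03, 0.001, 0], -0.65],
    [[0, 0, 0], [-0.064, 0.0025, 0.01], -0.65],
    [[0, 0, 0], [-0.064, 0.0025, 0.05], -0.65],
    [[0, 0, 0], [-0.064, 0.0025, 0.078], -0.65],
    [[0, 0, 0], [-0.064, 0.0025, 0.085], -0.65],
    [[0, 0, 0], [-0.062, 0.0025, 0.085], -0.65],
    [[0, 0, 0], [-0.059, 0.0025, 0.085], -0.65]
  ]
}}

```text
time: 19.77
tool_pos: [502.3, 9.4, 52.6]
tcp_rot: [179.9, 0.0, 106.4]
ft_force: [-0.3, 0.2, -0.3]
finger_gap: 14.9
```

Run:
```python
from h import *
st();s=sense();print(tray(s['tool_pos']))
p,d=snapshot("wrist");cv2.imwrite("pics/w16.png",p)
```

```text
t=19.77 pos [502.3   9.4  52.6] rot [1.7989e+02 4.0000e-02 1.0638e+02] F [-0.3  0.2 -0.3] gap 14.9
[[-60.2186027 -48.3242673]]
```

View pics/w16.png

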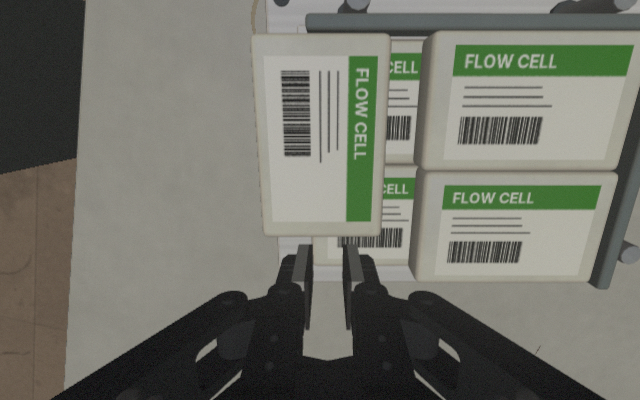

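Call:
{"method": "jog_arm", "body": {
  "plan": [
    [[0, 0, 0], [0.002, -0.001, 0.002], -0.65],
    [[0, 0, 0], [0.004, -0.001, 0.002], -0.65],
    [[0, 0, 0], [0.0055, -0.001, 0.002], -0.65]
  ]
}}

```text
time: 20.2
tool_pos: [498.8, 14.4, 49.5]
tcp_rot: [180.0, 0.0, 106.4]
ft_force: [0.0, -0.1, 0.2]
finger_gap: 14.7
```

Call:
{"method": "jog_arm", "body": {
  "plan": [
    [[0, 0, 0], [0.001, 0, 0], -0.65],
    [[0, 0, 0], [0.0015, 0, 0], -0.65]
  ]
}}

```text
time: 20.45
tool_pos: [498.6, 15.3, 49.4]
tcp_rot: [180.0, 0.0, 106.4]
ft_force: [0.1, -3.8, 0.5]
finger_gap: 15.2
```

Call:
{"method": "jog_arm", "body": {
  "plan": [
    [[0, 0, 0], [0.001, 0, 0], -0.65]
  ]
}}

```text
time: 20.58
tool_pos: [498.6, 15.5, 49.6]
tcp_rot: [180.0, 0.1, 106.4]
ft_force: [2.0, -9.3, -0.1]
finger_gap: 14.9
```

Home at 9 N, with TCP y = -41.5 against an expected -41.3. Backing off, lifting, and moving to the near side for the lengthwise press.

Call:
{"method": "jog_arm", "body": {
  "plan": [
    [[0, 0, 0], [-0.004, 0, 0], -0.65],
    [[0, 0, 0], [-0.012, 0, -0.005], -0.65],
    [[0, 0, 0], [-0.014, 0, -0.045], -0.65],
    [[0, 0, 0], [-0.014, 0, -0.08], -0.65],
    [[0, 0, 0], [-0.014, 0, -0.08], -0.06]
  ]
}}

```text
time: 21.2
tool_pos: [504.7, 2.7, 133.3]
tcp_rot: [179.6, 0.1, 106.4]
ft_force: [0.1, -0.1, -0.6]
finger_gap: 32.1
```

Run:
```python
from h import *
rel(*world(-115,10),120,16.3)
```

```text
t=21.20 pos [504.7   2.7 133.3] rot [1.7964e+02 1.3000e-01 1.0636e+02] F [ 0.1 -0.1 -0.6] gap 32.1
turn [ 0.4 -0.2 90.1] shift [ 0.0655 -0.0553  0.0128] dist 87
```

Call:
{"method": "jog_arm", "body": {
  "plan": [
    [[0, 0, 10], [0.007, -0.006, 0], -0.06],
    [[0, 0, 20], [0.014, -0.012, 0], -0.06],
    [[0, 0, 30], [0.021, -0.018, 0], -0.06],
    [[0, 0, 40], [0.028, -0.024, 0], -0.06],
    [[0, 0, 50], [0.036, -0.03, 0.0], -0.06],
    [[0, 0, 60], [0.044, -0.036, 0.0], -0.06],
    [[0, 0, 70], [0.052, -0.043, 0.004], -0.06],
    [[0, 0, 80], [0.06, -0.05, 0.008], -0.06],
    [[0, 0, 90], [0.0655, -0.0553, 0.012], -0.06],
    [[0, 0, 90], [0.0655, -0.0553, 0.012], -0.06],
    [[0, 0, 90], [0.0655, -0.0553, 0.012], -0.06]
  ]
}}

```text
time: 22.58
tool_pos: [430.6, 50.3, 117.2]
tcp_rot: [-180.0, 0.0, 16.6]
ft_force: [0.6, 0.3, -0.6]
finger_gap: 40.6
```

Run:
```python
from h import *
st();s=sense();print(tray(s['tool_pos']))
ci=camera_info("wrist");p,d=snapshot("wrist");cv2.imwrite("pics/w17.png",p);np.save("pics/w17_ci.npy",ci,allow_pickle=True)
rel(*world(-115,10),49,16.3)
```

```text
t=22.57 pos [430.6  50.3 117.2] rot [-1.80e+02  1.00e-02  1.66e+01] F [ 0.6  0.3 -0.6] gap 40.6
[[-117.49853323   11.03581075]]
t=22.62 pos [430.8  50.3 117.3] rot [ 1.800e+02 -1.000e-02  1.656e+01] F [ 1.  -0.  -0.1] gap 40.4
turn [ 0.  -0.   0.3] shift [0.0023 0.001  0.0683] dist 68
```

View pics/w17.png

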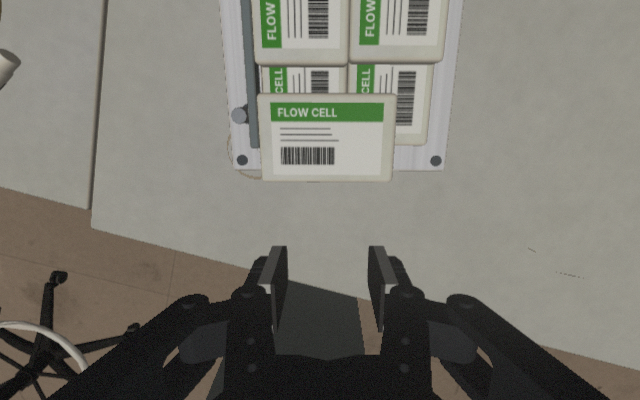

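Call:
{"method": "jog_arm", "body": {
  "plan": [
    [[0, 0, 0.3], [0, 0.001, 0.04], -0.06],
    [[0, 0, 0.3], [0, 0.001, 0.062], -0.06],
    [[0, 0, 0.3], [0.003, 0.001, 0.068], -0.06],
    [[0, 0, 0.3], [0.007, 0.001, 0.068], -0.06],
    [[0, 0, 0.3], [0.01, 0.001, 0.068], -0.06],
    [[0, 0, 0.3], [0.013, 0.001, 0.068], -0.06],
    [[0, 0, 0.3], [0.016, 0.001, 0.068], -0.06],
    [[0, 0, 0.3], [0.019, 0.001, 0.068], -0.06],
    [[0, 0, 0.3], [0.022, 0.001, 0.068], -0.06],
    [[0, 0, 0.3], [0.025, 0.001, 0.068], -0.06],
    [[0, 0, 0.3], [0.028, 0.001, 0.068], -0.06]
  ]
}}

```text
time: 24.0
tool_pos: [457.8, 57.4, 49.3]
tcp_rot: [180.0, 0.0, 16.1]
ft_force: [-0.6, 0.2, 0.8]
finger_gap: 40.2
```

Run:
```python
from h import *
st();s=sense();print(tray(s['tool_pos']))
ci=camera_info("wrist");p,d=snapshot("wrist");cv2.imwrite("pics/w18.png",p)
```

```text
t=24.00 pos [457.8  57.4  49.3] rot [1.800e+02 1.000e-02 1.608e+01] F [-0.6  0.2  0.8] gap 40.2
[[-89.43596936  10.2543231 ]]
```

View pics/w18.png

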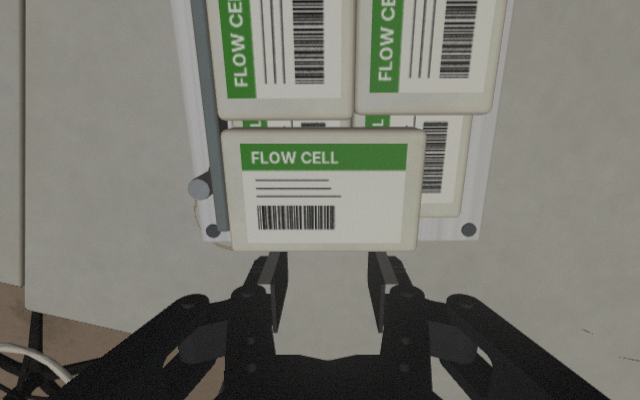

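The fingers are pushing squarely and about 4 mm of gap remains to the pair. Continuing gently.

Call:
{"method": "jog_arm", "body": {
  "plan": [
    [[0, 0, 0], [0.002, 0, 0], -0.06],
    [[0, 0, 0], [0.004, 0, 0], -0.06],
    [[0, 0, 0], [0.0055, 0, 0], -0.06],
    [[0, 0, 0], [0.007, 0, 0], -0.06]
  ]
}}

```text
time: 24.55
tool_pos: [464.3, 59.4, 49.2]
tcp_rot: [-180.0, 0.0, 16.1]
ft_force: [-1.9, 0.3, 1.5]
finger_gap: 40.2
```

Call:
{"method": "jog_arm", "body": {
  "plan": [
    [[0, 0, 0], [0.001, 0, 0], -0.06],
    [[0, 0, 0], [0.002, 0, 0], -0.06]
  ]
}}

```text
time: 24.8
tool_pos: [466.3, 59.9, 49.3]
tcp_rot: [-180.0, 0.0, 16.1]
ft_force: [-1.5, 0.0, -0.0]
finger_gap: 40.5
```

Call:
{"method": "jog_arm", "body": {
  "plan": [
    [[0, 0, 0], [0.001, 0, 0], -0.06],
    [[0, 0, 0], [0.0015, 0, 0], -0.06]
  ]
}}

```text
time: 25.05
tool_pos: [467.8, 60.3, 49.3]
tcp_rot: [180.0, 0.0, 16.1]
ft_force: [-2.1, -1.1, -0.7]
finger_gap: 40.0
```

Run:
```python
from h import *
st();s=sense();print(tray(s['tool_pos']))
ci=camera_info("wrist");p,d=snapshot("wrist");cv2.imwrite("pics/w19.png",p);st()
```

```text
t=25.05 pos [467.8  60.3  49.3] rot [180.     0.    16.08] F [-2.1 -1.1 -0.7] gap 40.0
[[-79.02596482  10.22992428]]
t=25.10 pos [467.8  60.3  49.2] rot [-1.800e+02  1.000e-02  1.608e+01] F [-1.2 -0.1 -0.9] gap 40.3
```

View pics/w19.png

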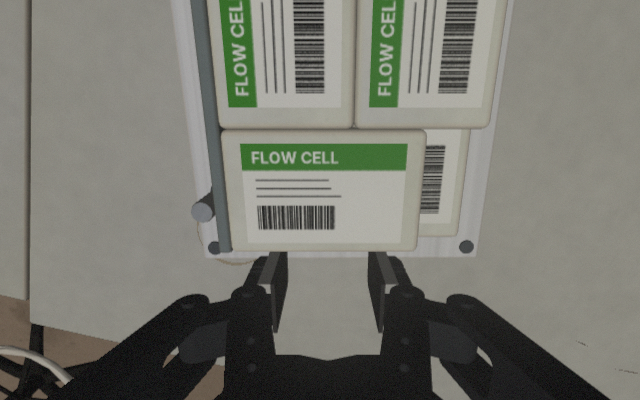

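Contact with both cases and the layer is moving together. Continuing to the end stop.

Call:
{"method": "jog_arm", "body": {
  "plan": [
    [[0, 0, 0], [0.001, 0, 0], -0.06],
    [[0, 0, 0], [0.0015, 0, 0], -0.06]
  ]
}}

```text
time: 25.35
tool_pos: [467.9, 60.4, 49.1]
tcp_rot: [-180.0, 0.2, 16.1]
ft_force: [-10.2, -3.3, 10.4]
finger_gap: 40.1
```

Call:
{"method": "jog_arm", "body": {
  "plan": [
    [[0, 0, 0], [0.001, 0, 0], -0.06]
  ]
}}

```text
time: 25.48
tool_pos: [468.0, 60.4, 49.1]
tcp_rot: [-180.0, 0.3, 16.1]
ft_force: [-18.2, -5.8, 16.1]
finger_gap: 40.3
```

Call:
{"method": "jog_arm", "body": {
  "plan": [
    [[0, 0, 0], [0.001, 0, 0], -0.06]
  ]
}}

```text
time: 25.6
tool_pos: [468.0, 60.5, 48.7]
tcp_rot: [-180.0, 0.4, 16.1]
ft_force: [-19.2, -6.8, 15.6]
finger_gap: 40.0
```

It's solid against the end stop at 20 N. Backing straight off and inspecting.

Call:
{"method": "jog_arm", "body": {
  "plan": [
    [[0, 0, 0], [-0.002, 0, 0], -0.06],
    [[0, 0, 0], [-0.005, 0, 0], -0.06],
    [[0, 0, 0], [-0.012, 0, 0], -0.06],
    [[0, 0, 0], [-0.025, 0, -0.01], -0.06],
    [[0, 0, 0], [-0.03, 0, -0.05], -0.06],
    [[0, 0, 0], [-0.01, 0, -0.1], -0.06],
    [[0, 0, 0], [0.01, 0, -0.13], -0.06],
    [[0, 0, 0], [0.01, 0, -0.13], -0.06],
    [[0, 0, 0], [0.01, 0, -0.13], -0.06]
  ]
}}

```text
time: 26.72
tool_pos: [480.0, 64.0, 178.5]
tcp_rot: [-180.0, 0.1, 16.1]
ft_force: [-0.2, -0.8, -0.7]
finger_gap: 40.3
```

Run:
```python
from h import *
st();s=sense();print(tray(s['tool_pos']))
ci=camera_info("wrist");p,d=snapshot("wrist");cv2.imwrite("pics/w20.png",p);np.save("pics/w20_ci.npy",ci,allow_pickle=True);np.save("pics/w20_d.npy",d)
cv2.imwrite("pics/w20c.png",cv2.resize(p[0:250,200:480],(672,600),interpolation=cv2.INTER_CUBIC))
```

```text
t=26.73 pos [480.   64.  178.5] rot [-1.7999e+02  6.0000e-02  1.6080e+01] F [-0.2 -0.8 -0.7] gap 40.3
[[-66.23992808  10.31687531]]
```

View pics/w20.png

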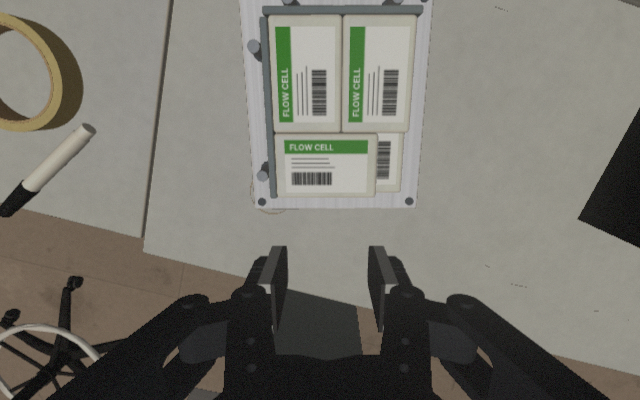

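View pics/w20c.png

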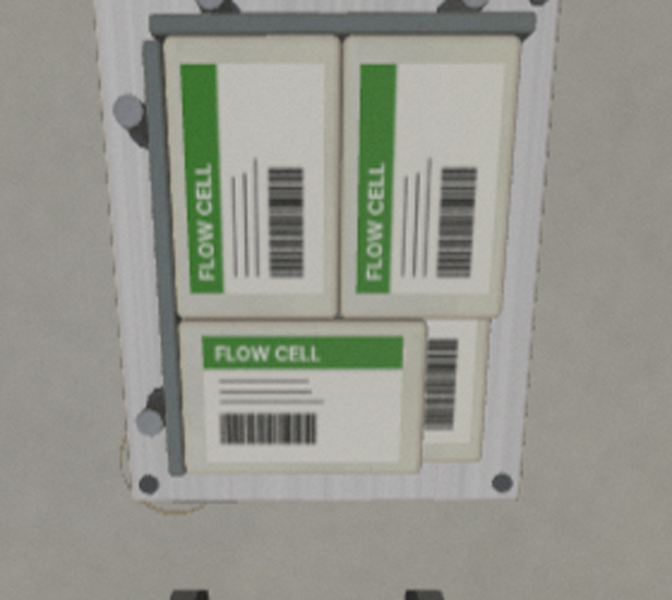

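Run:
```python
from h import *
rel(*world(-88,5),95,16.3)
```

```text
t=26.77 pos [479.5  64.  177.9] rot [-1.7997e+02  1.3000e-01  1.6080e+01] F [-0.3  0.7  0.2] gap 40.2
turn [-0.   0.1 -0.2] shift [-0.0211  0.0055  0.0829] dist 86
```

Call:
{"method": "jog_arm", "body": {
  "plan": [
    [[0, 0, 0], [-0.021, 0.0055, 0.02], -0.06],
    [[0, 0, 0], [-0.021, 0.0055, 0.06], -0.06],
    [[0, 0, -0.2], [-0.021, 0.0055, 0.08], -0.06],
    [[0, 0, -0.2], [-0.021, 0.0055, 0.083], -0.06],
    [[0, 0, -0.2], [-0.021, 0.0055, 0.083], -0.06],
    [[0, 0, -0.2], [-0.021, 0.0055, 0.083], -0.06]
  ]
}}

```text
time: 27.52
tool_pos: [462.8, 53.0, 97.3]
tcp_rot: [180.0, -0.1, 16.3]
ft_force: [-0.5, 0.5, 0.4]
finger_gap: 40.5
```

Run:
```python
from h import *
st()
ci=camera_info("wrist");p,d=snapshot("wrist");cv2.imwrite("pics/w21.png",p);np.save("pics/w21_ci.npy",ci,allow_pickle=True);np.save("pics/w21_d.npy",d)
cv2.imwrite("pics/w21c.png",cv2.resize(p[0:260,190:490],(692,600),interpolation=cv2.INTER_CUBIC))
```

```text
t=27.52 pos [462.8  53.   97.3] rot [ 1.7997e+02 -9.0000e-02  1.6270e+01] F [-0.5  0.5  0.4] gap 40.5
```

View pics/w21c.png

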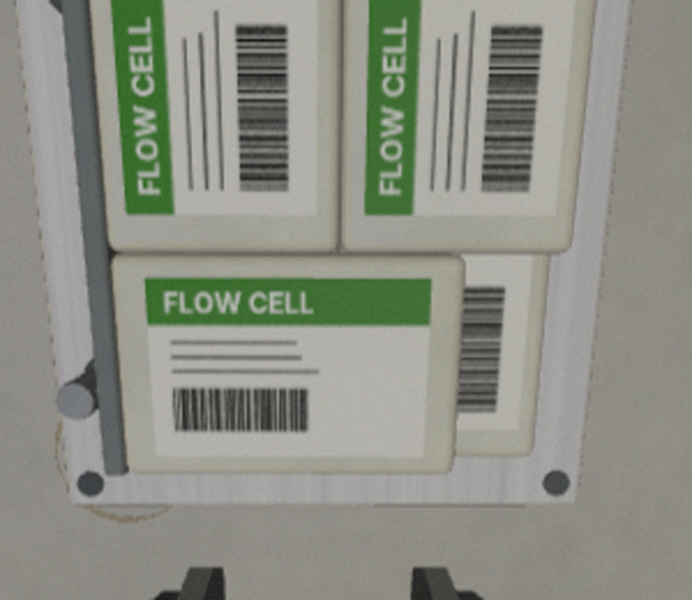

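```bash
python3 - <<'E'
from h import *
ci=np.load("pics/w21_ci.npy",allow_pickle=True).item();d=np.load("pics/w21_d.npy");C=cloud(ci,d)
t=lambda pts,z: tray(w(ci,pts,z,(190,0),692/300)).round(1).tolist()
print('cross',t([(113,256),(463,256),(453,471),(126,471)],46))
print('first',t([(96,20),(110,246),(336,248)],46))
print('new',t([(340,248),(570,248),(595,20)],46))
print('lowR',t([(547,256),(531,454)],28))
print('bolts',t([(90,483),(556,483)],10))
print('side',t([(90,80),(128,470)],44))
for n,(a,b,c_,e) in dict(cross=(120,450,265,460),first=(110,325,10,235),new=(350,565,10,235)).items():
    s=300/692;P=C[int(c_*s):int(e*s),190+int(a*s):190+int(b*s)].reshape(-1,3)
    P=P[(P[:,2]>0)];c,*_=np.linalg.lstsq(np.c_[P[:,:2]-P[:,:2].mean(0),np.ones(len(P))],P[:,2],rcond=None);print(n,'slope deg',np.degrees(c[:2]).round(2),'z',c[2].round(1))
ci2=np.load("pics/w2_ci.npy",allow_pickle=True).item()
print('before: lowR',tray(w(ci2,[(126,341),(141,521)],28)).round(1).tolist(),'bolts',tray(w(ci2,[(68,52),(115,548)],10)).round(1).tolist())
E
python3 - <<'E'
import sys;sys.path.insert(0,'.')
from h import *
p,d=snapshot("top");cv2.imwrite("pics/top1.png",cv2.resize(p[165:250,240:325],(600,600),interpolation=cv2.INTER_CUBIC));cv2.imwrite("pics/top1f.png",p)
E
```

```text
cross [[-13.8, 54.1], [-13.9, -28.2], [-67.0, -28.7], [-66.8, 55.3]]
first [[35.1, 53.6], [-11.5, 54.6], [-12.1, 1.7]]
new [[-12.1, 0.7], [-12.2, -53.2], [34.9, -53.8]]
lowR [[-14.3, -53.5], [-67.8, -53.9]]
bolts [[-82.2, 76.7], [-82.5, -68.0]]
side [[23.8, 56.6], [-67.2, 55.3]]
cross slope deg [5.94 0.99] z 47.3
first slope deg [-3.   -4.69] z 47.1
new slope deg [-7.13  4.26] z 47.3
before: lowR [[-67.6, -0.6], [-67.6, -53.7]] bolts [[-81.8, 76.7], [-81.8, -67.5]]
```

View pics/top1.png

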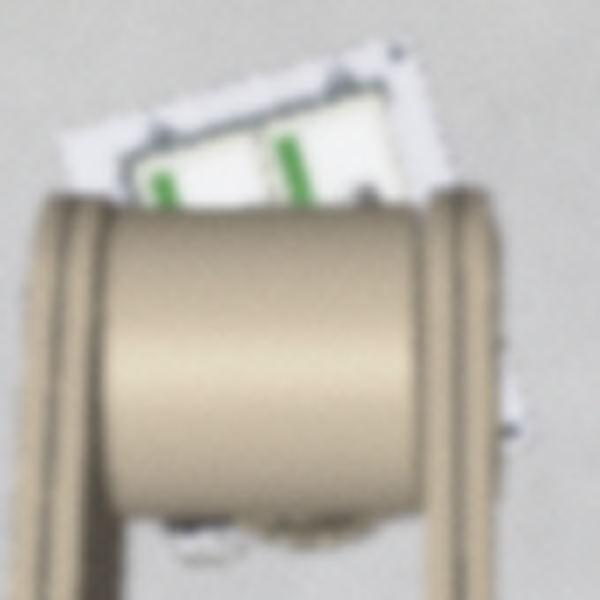

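View pics/top1f.png

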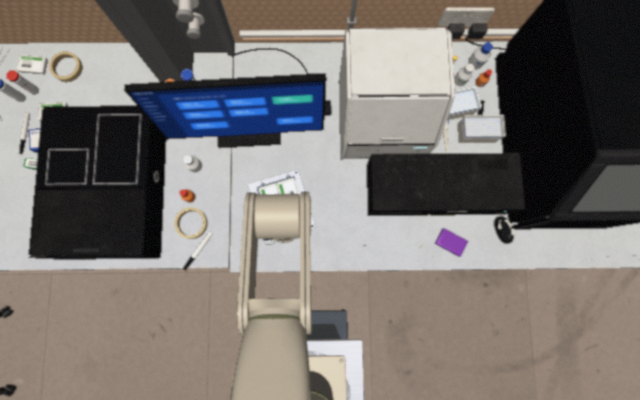

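Run:
```python
from h import *
p=cv2.imread("pics/w21.png");ci=np.load("pics/w21_ci.npy",allow_pickle=True).item();d=np.load("pics/w21_d.npy");C=cloud(ci,d)
cv2.imwrite("pics/w21z.png",cv2.resize(p[70:140,225:325],(800,560),interpolation=cv2.INTER_NEAREST))
g=cv2.cvtColor(p,cv2.COLOR_BGR2GRAY).astype(float)
print('seam first|cross cols255-320',g[100:120,255:320].mean(1).round(0)); print('seam new|cross cols345-380',g[100:120,345:380].mean(1).round(0))
print('seam first|new rows 40-95 (per col)',g[85:98,328:346].mean(0).round(0))
for n,(a,b,c_,e) in dict(cross=(120,450,265,460),first=(110,325,10,235),new=(350,565,10,235)).items():
    s=300/692;P=C[int(c_*s)+2:int(e*s)-2,190+int(a*s)+2:190+int(b*s)-2].reshape(-1,3)
    P=P[(P[:,2]>40)&(P[:,2]<54)];c,*_=np.linalg.lstsq(np.c_[P[:,:2]-P[:,:2].mean(0),np.ones(len(P))],P[:,2],rcond=None);print(n,len(P),'slope deg',np.degrees(c[:2]).round(2),'z',c[2].round(1))
```

```text
seam first|cross cols255-320 [160. 160. 160. 159. 158. 156. 154. 145. 128. 108. 106. 131. 146. 154.
 156. 159. 161. 160. 161. 153.]
seam new|cross cols345-380 [159. 159. 159. 159. 158. 157. 155. 148. 132. 109. 102. 127. 143. 152.
 155. 159. 161. 161. 161. 161.]
seam first|new rows 40-95 (per col) [162. 162. 162. 161. 160. 154. 148. 135. 114.  97. 133. 148. 159. 159.
 159. 160. 160. 160.]
cross 11210 slope deg [-0.05 -0.1 ] z 46.6
first 8252 slope deg [ 0.1  -0.07] z 46.6
new 8248 slope deg [ 0.06 -0.08] z 46.6
```

View pics/w21z.png

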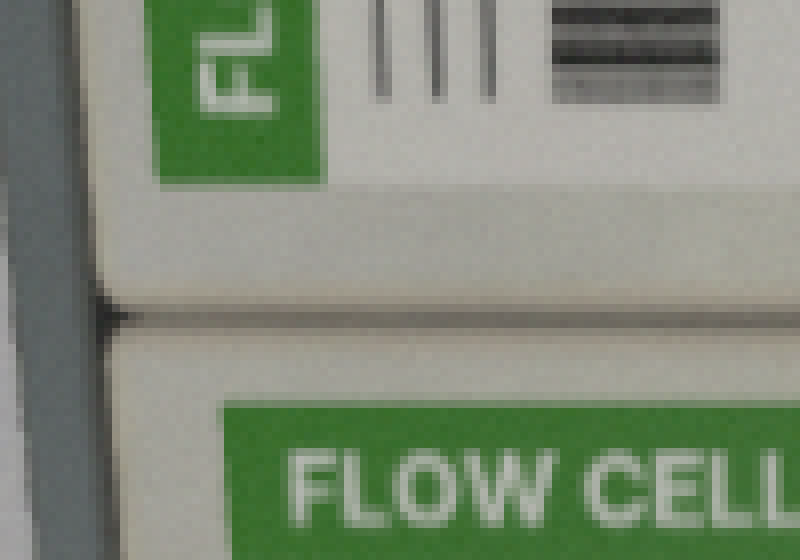

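The seams are just the bevel grooves, the same for both cases. The layer is flat (slopes 0.1° or less) and the lower layer hasn't moved relative to the tray bolts. Lifting clear for a last look.

Call:
{"method": "jog_arm", "body": {
  "plan": [
    [[0, 0, 0], [0, 0, -0.04], 0],
    [[0, 0, 0], [-0.02, 0, -0.09], 0],
    [[0, 0, 0], [-0.02, 0, -0.14], 0],
    [[0, 0, 0], [-0.02, 0, -0.16], 0],
    [[0, 0, 0], [-0.02, 0, -0.16], 0],
    [[0, 0, 0], [-0.02, 0, -0.16], 0],
    [[0, 0, 0], [-0.02, 0, -0.16], 0]
  ]
}}

```text
time: 28.5
tool_pos: [442.1, 47.4, 254.6]
tcp_rot: [-180.0, 0.2, 16.3]
ft_force: [-0.3, 0.2, -0.3]
finger_gap: 42.6
```

Run:
```python
from h import *
st()
ci=camera_info("wrist");p,d=snapshot("wrist");cv2.imwrite("pics/w22.png",p)
cv2.imwrite("pics/w22c.png",cv2.resize(p[0:250,200:480],(672,600),interpolation=cv2.INTER_CUBIC))
```

```text
t=28.50 pos [442.1  47.4 254.6] rot [-1.7995e+02  1.5000e-01  1.6280e+01] F [-0.3  0.2 -0.3] gap 42.6
```

View pics/w22c.png

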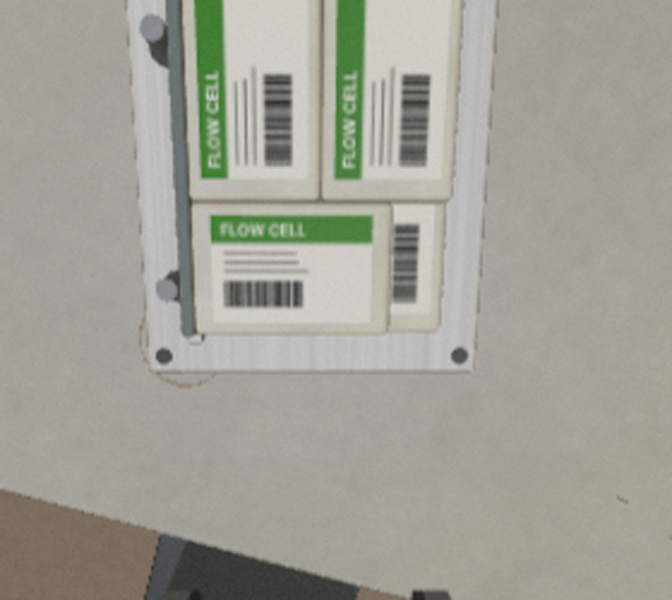

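The by-eye edges leave a possible sliver at the side stop. I'll look from straight above both stops to be sure.

Run:
```python
from h import *
rel(*world(-70,55.5),110,16.3)
```

```text
t=28.55 pos [442.2  47.4 254.7] rot [-1.7995e+02  1.5000e-01  1.6280e+01] F [ 0.3 -0.4 -0.4] gap 42.5
turn [-0.   0.1 -0. ] shift [ 0.0376 -0.0504  0.1447] dist 158
```

Call:
{"method": "jog_arm", "body": {
  "plan": [
    [[0, 0, 0], [0.018, -0.025, 0.04], 0],
    [[0, 0, 0], [0.0376, -0.0504, 0.09], 0],
    [[0, 0, 0], [0.0376, -0.0504, 0.13], 0],
    [[0, 0, 0], [0.0376, -0.0504, 0.144], 0],
    [[0, 0, 0], [0.0376, -0.0504, 0.144], 0],
    [[0, 0, 0], [0.0376, -0.0504, 0.144], 0]
  ]
}}

```text
time: 29.3
tool_pos: [466.2, 106.1, 114.2]
tcp_rot: [180.0, -0.2, 16.2]
ft_force: [-0.1, -0.4, 0.2]
finger_gap: 42.5
```

Run:
```python
from h import *
st()
ci=camera_info("wrist");p,d=snapshot("wrist");cv2.imwrite("pics/w23.png",p);np.save("pics/w23_ci.npy",ci,allow_pickle=True)
cv2.imwrite("pics/w23c.png",cv2.resize(p[0:250,250:510],(624,600),interpolation=cv2.INTER_CUBIC))
print(tray(ci['origin']))
```

```text
t=29.30 pos [466.2 106.1 114.2] rot [ 1.7997e+02 -1.6000e-01  1.6250e+01] F [-0.1 -0.4  0.2] gap 42.5
[[ 7.88421141 56.36496232]]
```

View pics/w23c.png

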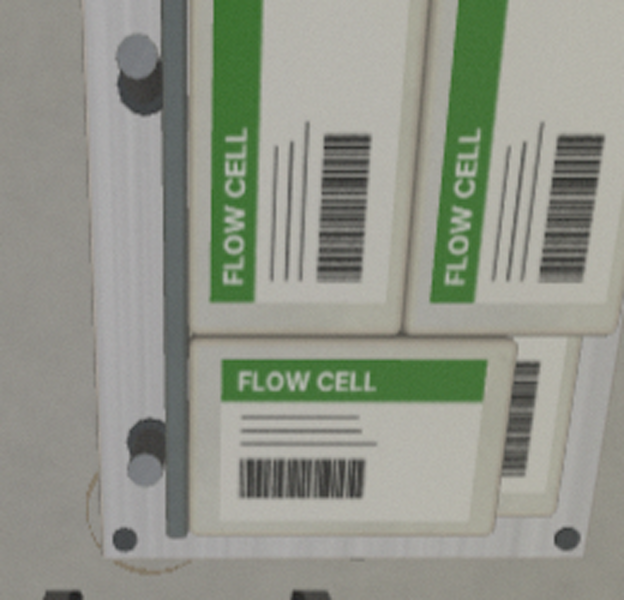

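From directly above, the first case and the cross case both sit flush along the side stop with no wedge. The arm is clear, so I'm handing in.

Run:
```python
from h import *
st();print(hand_in())
```

```text
t=29.35 pos [466.3 106.2 114.4] rot [179.97  -0.19  16.25] F [-0.1  0.2 -0.1] gap 42.5
the job is handed in; nothing more can be done
None
```

The second layer is packed and handed in at 29.4 s, in the order you asked:
- **Sideways:** I laid one spare beside the first case and pressed the pair against the side stop at about 13 N.
- **Cross case:** I laid the other spare across the open ends and pressed its end to the side stop at about 9 N.
- **Lengthwise:** I pressed the whole layer against the end stop at about 20 N. The fingertips also read about 16 N vertically at the end of that press. It was more than the 5 N you called plenty, but under the 40 N limit.

**Last checks:**
- All three tops are level, with slopes of 0.1° or less and height about 46.6 mm. An earlier fit gave slopes up to 7°, but only because it included bad depth readings; leaving those out gave these figures.
- The seams show only the bevel grooves, and they are the same for both lengthwise cases.
- From directly above, the first case and the cross case sit flush along the side stop. An earlier oblique view had suggested a sliver of 1–3 mm there.
- I checked the end stop only by the press force and an oblique view that showed no gap.
- The one lower case I re-measured, `low_right`, is within about 0.2 mm of its starting place relative to the tray bolts. The other two are covered and I did not measure them.
- The purple case, tape, pen and bottles look unmoved in the top view.

**Disagreements:** the wrist and top cameras differed by 1–3 mm. The tray base outline also sat about 4 mm off the position implied by the stops and cases, so I worked from the stops.

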